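# Put the hot-air nozzles away in their case

## Robot

A 6-joint arm with a two-finger parallel gripper is mounted at the origin on the work surface. World frame = base frame: x ahead of the robot, y to its left, z up, the work surface at z = 0. Lengths are in m, angles in rad, forces in N, time in s.
With the tool pointing down it reaches from about 0.3 to 0.85 m from the base axis. Payload 4.2 kg.
Tool frame: the origin (TCP) lies at the very end of the fingers, on their centre line; the grasp point (between the pads) lies 19 mm behind it (env.grip_point_offset is the z of the grasp point in the tool frame, in m); z points along the fingers, y is the direction in which the jaws open and shut (so a half turn about z gives the same grasp; the last joint's range is limited). The gripper opens to 91 mm and grips with 3 to 60 N. Pads are 32 mm wide; open, the fingers measure 118 mm over their backs; the gripper's body (76 mm by 178 mm) begins 60 mm behind the grasp point.
Start: joints at [-1.203, 0.32, 1.565, -0, 1.257, -0.02], TCP at [0.217, -0.532, 0.214] pointing down, gripper open.
Joint ranges: [-3.11, 3.11], [-0.84, 2.01], [0.21, 2.61], [-1.34, 4.49], [0.05, 2.63], [-2.56, 2.56]. Speed limits (rad/s): [2.57, 2.57, 3.14, 3.14, 3.14, 3.14].

## Interface

Orientations are given as a unit quaternion [x, y, z, w].
In Python, from station import env gives the robot as it stands. The module is installed in compiled form; this text tells all that it offers.
- The arm moves only by the tool servo_tool, never from a script. Its argument "series" is a list of rows, each an object of numbers: "x", "y", "z": the shift along the world's x, y, z in cm; "roll": the turn about the world's z in degrees; "jaw": the closure, from 0 (fully open) to 1 (shut). A call has 1 to 12 rows; each row is the pose to reach, as a shift and turn from the pose commanded when the call began; what a row does not reach only later rows make up. A row lasts 1/12 s, in which the tool goes at most 41.7 mm and 7.16 degrees, less where a joint would pass 70% of its speed; a pose out of reach is approached as far as the arm can. A call with a gripper value outside its range is refused whole. The fingers move at their own pace and stop on an object; the grip force is fixed at half the most. Time passes only in rows, so rows that repeat a pose let the fingers close. It gives the time, the measured TCP pose, the force and the opening at its end, in the units of the state.
- env.get_state(): the state, without advancing time (a new reading comes with each control period).
- env.capture(name): name is "side" or "top"; returns the picture (480x640x3 uint8, red, green, blue); there is no depth.
- env.camera_info(name): a dict with "fx", "fy", "cx", "cy" (pixels), "R" (3x3) and "t" (3): a world point X has camera coordinates R X + t. Camera axes: x right, y down, z forward; pixel columns grow to the right and rows downward; lengths in m; the calibration is good to about 2 mm. A picture is of the moment at which its call begins. camera_info takes no time and is no camera call.
- env.finish_job(): hands the job in, once; it reports no verdict.
Trained networks look in the newest picture that a camera, given by its name, has taken for a name from the list of things; names that differ only in an ending like _2 or _b are one class to them, and where a whole thing is asked for, a point or a joint stands for the part that bears it (a point fixed in the world has none). Each returns a list of dicts, best first, with "score" (0 to 1); they miss things now and then, are a little off and sometimes report something else, mostly with a low value. They report only what shows in the picture. A call takes as long as a camera call. They do not tell look-alikes from the thing itself.
- env.masks_of(camera, query): "pixels" (480x640 bool, what is visible of it) and "at" ([row, column] in pixels, amid what is visible of it).
- env.pinpoint(camera, query): "at" ([row, column] in pixels: a listed point, or the origin of a listed thing).
The state is a dict: "clock": time; "qpos": joint angles; "joint_velocities": joint speeds; "tau": joint torques, N m; "eef_pos": TCP position; "tool_rot": TCP orientation; "force": force on the tool from outside, world axes, zero at the start; "moment": the same for the moment, N m; "gripper_width": finger opening in m.
Only numpy, scipy, OpenCV 4.12 (cv2) and the standard library are available. Lean on these libraries where they do the work, as an engineer would, in place of code of your own. Each camera call takes 0.05 s, during which the arm holds its last target.

## Task

Put the three loose hot-air nozzles away: slide the clear cover of the nozzle case fully back, set each nozzle down upright in the foam well of its own shape (square, oblong, round; do not drop them in), then slide the cover fully shut. Leave the paste jar and the solder reel where they are.

Things in the scene. Friction and masses are not known exactly. Their poses are not given: they have to be found in the camera images.
- square_nozzle: Loose bare-steel hot-air nozzle, 46 high, 55 to 115 g, standing on its hood: a square hood 38 x 38, 14 high, with a round collar tube of diameter 24 above it (14 to 46 up). Two clamp lugs with a screw stick out to 18 from its axis on its +x side, 33 to 43 up, so fingers best close along its y. Origin: centre of the underside, z up.
- oblong_nozzle: Loose bare-steel hot-air nozzle, 46 high, 55 to 115 g, standing on its hood: an oblong hood 46 (its x) by 20 (its y), 14 high, with a round collar tube of diameter 24 above it (14 to 46 up). Two clamp lugs with a screw stick out to 18 from its axis on its +x side, 33 to 43 up, so fingers best close along its y. Origin: centre of the underside, z up.
- round_nozzle: Loose bare-steel hot-air nozzle, 46 high, 55 to 115 g, standing on its hood: a round hood of diameter 38, 14 high, with a round collar tube of diameter 24 above it (14 to 46 up). Two clamp lugs with a screw stick out to 18 from its axis on its +x side, 33 to 43 up, so fingers best close along its y. Origin: centre of the underside, z up.
- square_well: Fixed dark foam block 72 x 72 x 18 in the bay of the case, with a square well 52 x 52, 10 deep, yellow at the bottom; it takes the square nozzle with 7 to spare all round. Origin: centre of the block's underside, 4 above the bench; the well's floor is 8 above it. Its x axis points the way the cover opens. Which of the four block places it has changes.
- oblong_well: Fixed dark foam block 72 x 72 x 18 in the bay of the case, with an oblong well 60 (its x) by 34 (its y), 10 deep, yellow at the bottom; it takes the oblong nozzle lying the same way, with 7 to spare all round. Origin: centre of the block's underside, 4 above the bench; the well's floor is 8 above it. Its x axis points the way the cover opens. Which of the four block places it has changes.
- round_well: Fixed dark foam block 72 x 72 x 18 in the bay of the case, with a round well of diameter 52, 10 deep, yellow at the bottom; it takes the round nozzle with 7 to spare all round. Origin: centre of the block's underside, 4 above the bench; the well's floor is 8 above it. Its x axis points the way the cover opens. Which of the four block places it has changes.
- cover (a joint): Clear flat cover of the fixed black case (320 x 166, 72 high), m: 0 shut, 0.156 fully back at its stop, the bay then clear; starts 0 to 0.03, about 1.5 N friction, stays where left. Bay, the front half: 150 (x) by 156 inside, side walls 72 high, front wall 62. The cover slides back over the decked half. Cover underside 64 and top 68 above the bench; a seated nozzle's top 58.
- cover_grip (a point): Middle of the top of the black grip bar on the cover: bar 12 (x) by 70 (y), 22 high, this point 90 above the bench. Its x axis is the way the cover opens (away from the robot). Shut, it is 66 short of the bay's centre, round which the four foam blocks stand two by two, pitch 72: three wells, and one with a slim tapered jet nozzle, fixed, already put away, its top 59 above the bench.
- paste_jar: Loose round solder-paste jar, 48 diameter, 42 high, white cap, paper label, 100 g. Leave it. Origin: centre of its underside.
- solder_reel: Loose upright reel of solder, flanges 56 diameter, 50 high, grey and silver, 250 g. Leave it. Origin: centre of its underside.
Not all that is in view belongs to the job. What is shaped like the round_nozzle but blue or pink is not meant.

How it is judged:
By the outcome, as a careful person would: the job done as asked, in the order asked, and still so for the second after the job is handed in, with the robot touching nothing.
It also fails if it takes over 115 s, if anything falls off the work surface, if the arm or the gripper's body presses on something with over 40 N, if the wrist force passes 120 N, or if a joint passes its speed limit or range.

## Working session

There is one attempt and no reset: what is moved stays moved. The work goes in short steps, Python scripts to look and compute and a tool call to move; the robot and the scene stay as the last step left them, time stands still between calls to the robot, and variables do not carry over. Pictures are saved under pics/ and viewed, and the job is handed in when it is done.

Besides the shell and the picture viewer there is one more tool, called after "Emit:" as name(argument=value, ...) on one line, values as JSON. servo_tool: Moves the arm, as the interface text tells. Its arguments: {"type":"object","properties":{"series":{"type":"array","items":{"type":"object","properties":{"x":{"type":"number"},"y":{"type":"number"},"z":{"type":"number"},"roll":{"type":"number"},"jaw":{"type":"number"}}}}},"required":["series"]}

```bash
mkdir -p pics; ls; python3 - <<'E'
from station import env
import cv2
s=env.get_state(); print(s['clock'],s['eef_pos'],s['tool_rot'],s['gripper_width'],s['force'])
for n in('side','top'):
    im=env.capture(n); cv2.imwrite(f'pics/{n}0.png',im[:,:,::-1])
    print(n,env.camera_info(n))
E
```

```text
pics
0.0 [ 0.21725122 -0.531833    0.21313279] [ 9.81256622e-01  1.92703575e-01 -1.65553974e-04 -8.64105644e-04] 0.0913488784746222 [-0.16303294 -0.00285617 -0.07751711]
side {'fx': 454.8128244944092, 'fy': 454.8128244944092, 'cx': 319.06052146197317, 'cy': 234.1443493961712, 'R': array([[ 0.95204378, -0.30559078, -0.01506386],
       [-0.21481182, -0.63254754, -0.74413674],
       [ 0.21787272,  0.71168665, -0.66785746]]), 't': array([-0.48100505,  0.23687513,  0.75518236])}
top {'fx': 489.5096127417557, 'fy': 489.5096127417557, 'cx': 327.0917739973244, 'cy': 244.11468755250235, 'R': array([[ 0.00366427, -0.99999201, -0.00159562],
       [-0.99145202, -0.00342486, -0.13042685],
       [ 0.13042035,  0.0020599 , -0.99145665]]), 't': array([0.04917448, 0.55986323, 0.92687775])}
```

View pics/top0.png

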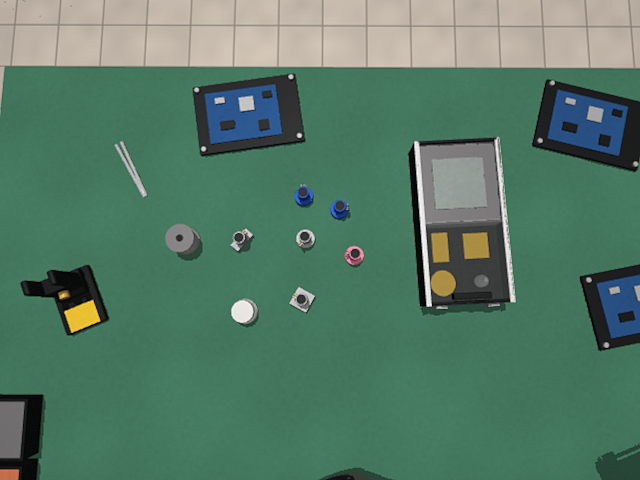

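View pics/side0.png

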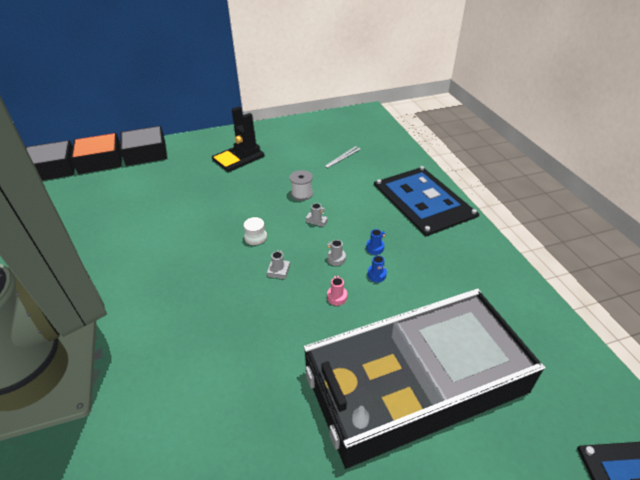

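```bash
cat > h.py <<'E'
from station import env
import numpy as np, cv2
CI={n:env.camera_info(n) for n in('side','top')}
def back(n,rc,z):
    c=CI[n];d=c['R'].T@np.array([(rc[1]-c['cx'])/c['fx'],(rc[0]-c['cy'])/c['fy'],1]);o=-c['R'].T@c['t']
    return o+d*(z-o[2])/d[2]
def proj(n,X):
    c=CI[n];p=c['R']@np.asarray(X)+c['t'];return np.array([c['fy']*p[1]/p[2]+c['cy'],c['fx']*p[0]/p[2]+c['cx']])
def tri(a,b):
    A=[];B=[]
    for n,rc in(('top',a),('side',b)):
        c=CI[n];o=-c['R'].T@c['t'];d=c['R'].T@np.array([(rc[1]-c['cx'])/c['fx'],(rc[0]-c['cy'])/c['fy'],1]);d/=np.linalg.norm(d)
        P=np.eye(3)-np.outer(d,d);A.append(P);B.append(P@o)
    return np.linalg.solve(sum(A),sum(B))
E
python3 - <<'E'
from h import *
im={n:env.capture(n) for n in('top','side')}
Z=dict(square_nozzle=0,oblong_nozzle=0,round_nozzle=0,square_well=.004,oblong_well=.004,round_well=.004,cover_grip=.09,paste_jar=0,solder_reel=0)
for q,z in Z.items():
    for n in im:
        for r in env.pinpoint(n,q)[:4]:
            if r['score']>.2: print(q,n,round(r['score'],2),np.round(r['at'],1),np.round(back(n,r['at'],z),4))
t=im['top'][:,:,::-1]
cv2.imwrite('pics/t1.png',cv2.resize(t[180:320,220:370],None,fx=5,fy=4*1.07,interpolation=cv2.INTER_CUBIC)[:600])
cv2.imwrite('pics/t2.png',cv2.resize(t[130:315,405:525],None,fx=3.2,fy=3.2,interpolation=cv2.INTER_CUBIC))
s=im['side'][:,:,::-1]
cv2.imwrite('pics/s1.png',cv2.resize(s[195:310,235:400],None,fx=4.8,fy=4.8,interpolation=cv2.INTER_CUBIC))
E
```

```text
square_nozzle top 0.66 [299.7 302. ] [0.4514 0.1014 0.    ]
square_nozzle top 0.6 [242.1 187.9] [0.5677 0.3361 0.    ]
square_nozzle side 0.68 [273.1 277.1] [0.4472 0.0977 0.    ]
oblong_nozzle top 0.61 [238.8 247.2] [0.5749 0.2149 0.    ]
oblong_nozzle top 0.37 [241.3 187.2] [0.5693 0.3376 0.    ]
oblong_nozzle side 0.55 [226.1 317.5] [0.5689 0.21   0.    ]
round_nozzle top 0.78 [206.7 337.7] [0.6425 0.0296 0.    ]
round_nozzle top 0.76 [197.5 302.8] [0.6617 0.1019 0.    ]
round_nozzle top 0.63 [238.4 307.2] [0.5762 0.092  0.    ]
round_nozzle top 0.59 [256.8 353.6] [ 0.5386 -0.0028  0.    ]
round_nozzle side 0.81 [298.8 339.3] [ 0.544  -0.0057  0.    ]
round_nozzle side 0.8 [259.6 339.1] [0.5792 0.0939 0.    ]
round_nozzle side 0.74 [275.  378.5] [0.6395 0.0275 0.    ]
round_nozzle side 0.57 [247.1 374.4] [0.6636 0.1052 0.    ]
cover_grip top 0.95 [293.8 473.7] [ 0.4617 -0.2181  0.09  ]
cover_grip side 0.59 [378.2 335.9] [ 0.4637 -0.212   0.09  ]
paste_jar top 0.82 [307.6 245.3] [ 0.4352  0.2152 -0.    ]
paste_jar top 0.67 [298.6 471.3] [ 0.4549 -0.2395  0.    ]
paste_jar side 0.69 [239.9 256.5] [0.4283 0.2091 0.    ]
solder_reel top 0.71 [240.1 190.8] [0.5718 0.3303 0.    ]
```

View pics/t1.png

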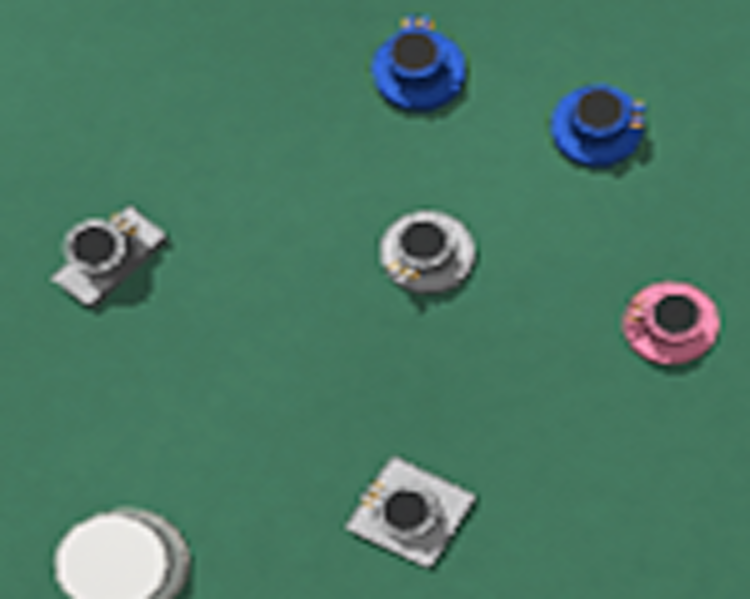

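View pics/t2.png

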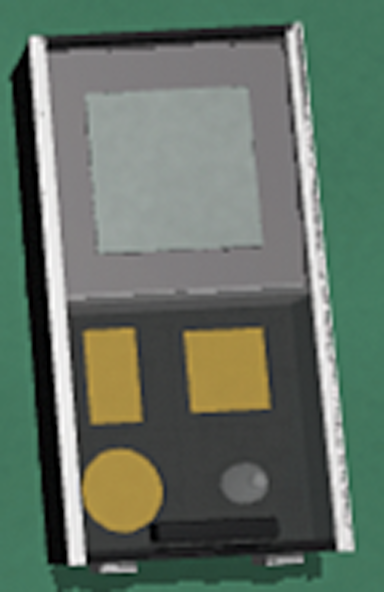

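View pics/s1.png

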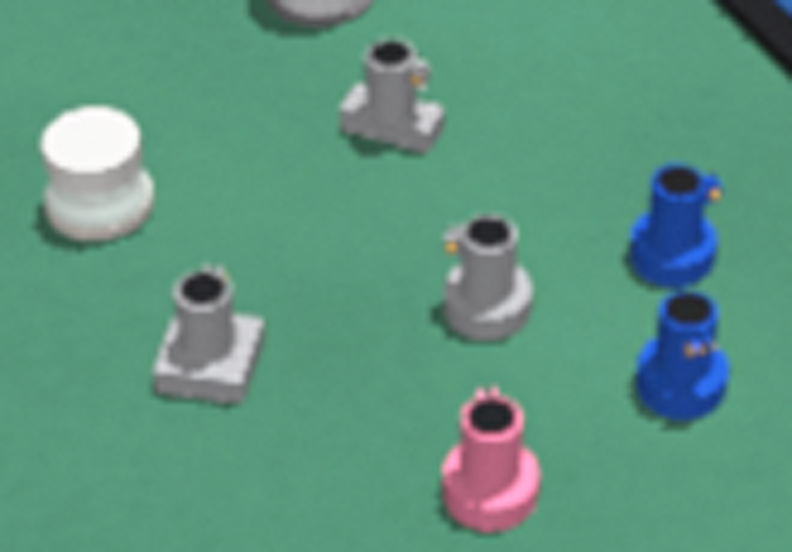

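```bash
cat > fit.py <<'E'
from h import *
from scipy.optimize import minimize
S=4
def solid(n,pts):
    p=np.array([proj(n,X)[::-1] for X in pts]); return cv2.convexHull(((p+.5)*S-.5).astype(np.float32))
def model(n,kind,x,y,a,box,z0=0.):
    r,c,h,w=box;m=np.zeros((h*S,w*S),np.uint8)
    ca,sa=np.cos(a),np.sin(a)
    def W(l): return [(x+ca*u-sa*v,y+sa*u+ca*v,z0+z) for u,v,z in l]
    th=np.linspace(0,2*np.pi,24)
    if kind=='square': b=[(i,j) for i in(-.019,.019) for j in(-.019,.019)]
    elif kind=='oblong': b=[(i,j) for i in(-.023,.023) for j in(-.01,.01)]
    else: b=[(.019*np.cos(t),.019*np.sin(t)) for t in th]
    L=[[(u,v,z) for u,v in b for z in(0,.014)],[(.012*np.cos(t),.012*np.sin(t),z) for t in th for z in(.014,.046)],
       [(u,v,z) for u in(.01,.018) for v in(-.005,.005) for z in(.033,.043)]]
    for l in L:
        q=solid(n,W(l))-np.array([[c*S,r*S]],np.float32)
        cv2.fillConvexPoly(m,np.round(q*16).astype(np.int32),1,shift=4)
    return m
def seg(im,box):
    r,c,h,w=box;i=im[r:r+h,c:c+w].astype(np.float32);i=cv2.resize(i,None,fx=S,fy=S,interpolation=cv2.INTER_CUBIC)
    g=i[:,:,1]-i[:,:,0]; return g
E
python3 - <<'E'
from fit import *
im={n:env.capture(n) for n in('top','side')}
box={}
for k,rc in dict(square=(.45,.1),oblong=(.572,.213),round=(.577,.093)).items():
    for n in im:
        p=proj(n,(*rc,.02)).astype(int);b=(p[0]-24,p[1]-24,48,48)
        g=seg(im[n],b)
        bg=np.median(g); 
        mask=(g<bg*.35).astype(np.uint8)
        # keep central comp
        nn,lab=cv2.connectedComponents(mask); cen=lab[90:102,90:102]; l=np.bincount(cen[cen>0]).argmax(); mask=(lab==l).astype(np.uint8)
        best=None
        for a0 in np.radians(np.arange(0,360,30)):
            f=lambda v:1-(lambda m:(m&mask).sum()/ (m|mask).sum())(model(n,k,v[0]/100,v[1]/100,v[2],b))
            r=minimize(f,[rc[0]*100,rc[1]*100,a0],method='Nelder-Mead',options=dict(initial_simplex=[[rc[0]*100,rc[1]*100,a0],[rc[0]*100+.6,rc[1]*100,a0],[rc[0]*100,rc[1]*100+.6,a0],[rc[0]*100,rc[1]*100,a0+.3]],xatol=.005,fatol=1e-4))
            if best is None or r.fun<best.fun: best=r
        print(k,n,'bg',bg,'iou',round(1-best.fun,3),np.round(best.x[:2],2),round(np.degrees(best.x[2])%360,1))
# wells
for n in im:
    hsv=cv2.cvtColor(im[n],cv2.COLOR_RGB2HSV); m=cv2.inRange(hsv,(15,90,90),(32,255,255))
    nn,lab,st,ce=cv2.connectedComponentsWithStats(m)
    for i in range(1,nn):
        if st[i,4]>150:
            cs=cv2.findContours((lab==i).astype(np.uint8),0,2)[0][0]
            P=np.array([back(n,(q[0][1],q[0][0]),.012)[:2]*1000 for q in cs],np.float32)
            print(n,ce[i][::-1].round(1),st[i,4],np.round(back(n,ce[i][::-1],.012)*1000,1),[np.round(v,1) for v in cv2.minAreaRect(P)])
E
```

```text
square top bg 51.05139 iou 0.981 [45.2  10.13] 61.0
square side bg 65.806816 iou 0.934 [45.12 10.29] 242.9
oblong top bg 52.724915 iou 0.959 [57.16 22.45] 318.8
oblong side bg 67.3884 iou 0.92 [57.04 22.59] 317.1
round top bg 52.842484 iou 0.975 [57.46  9.59] 246.5
round side bg 67.69682 iou 0.93 [57.32  9.72] 137.4
top [246.9 439.7] 502 [ 558. -176.   12.] [array([ 558., -176.]), array([60.9, 34. ]), np.float64(3.1)]
top [245.1 475.5] 659 [ 561.9 -248.2   12. ] [array([ 561.9, -248.2]), array([52.9, 51.3]), np.float64(3.4)]
top [282.8 442.6] 537 [ 485.8 -179.9   12. ] [array([ 485.5, -179.6]), array([51.4, 50.2]), np.float64(44.4)]
top [315.7  81.7] 749 [418.1 537.2  12. ] [array([418.2, 537.2]), array([46.9, 61.9]), np.float64(22.8)]
side [158.1 226.2] 267 [417.1 542.2  12. ] [array([417.2, 543.2]), array([51.3, 70.4]), np.float64(22.4)]
side [366.4 381.4] 593 [ 557.7 -172.    12. ] [array([ 558.1, -171.8]), array([58.6, 30.6]), np.float64(3.0)]
side [379.8 345.4] 454 [ 493.2 -176.3   12. ] [array([ 495.2, -175.1]), array([31.6, 48.2]), np.float64(3.1)]
side [402.8 401.5] 810 [ 561.4 -239.9   12. ] [array([ 561.7, -239.3]), array([50.8, 39.8]), np.float64(2.9)]
```

Candidates in the top view:
- **Square nozzle:** (row 299, col 302).
- **Oblong nozzle:** (239, 240).
- **Round nozzle:** bare steel at (238, 305). The look-alikes are blue at (195, 303) and (208, 340), and pink at (255, 354). I'm taking the steel one.
- **Wells:** oblong (247, 440), square (245, 475), round (283, 443). The jet sits at (282, 481).

The crops confirm each choice. Case yaw is about 3.1°. First I'll move to the cover grip.

Emit:
servo_tool(series=[{"x":4,"y":4,"z":-3,"roll":7},{"x":6,"y":7,"z":-4,"roll":14},{"x":9,"y":11,"z":-5,"roll":21},{"x":12,"y":15,"z":-5,"roll":28},{"x":15,"y":19,"z":-5,"roll":35},{"x":18,"y":23,"z":-5,"roll":42},{"x":21,"y":27,"z":-5,"roll":49},{"x":24.5,"y":31.4,"z":-5,"roll":56,"jaw":0.3},{"x":24.5,"y":31.4,"z":-5,"roll":63,"jaw":0.3},{"x":24.5,"y":31.4,"z":-5,"roll":71,"jaw":0.3},{"x":24.5,"y":31.4,"z":-5,"roll":71,"jaw":0.3},{"x":24.5,"y":31.4,"z":-5,"roll":71,"jaw":0.3}])

```text
schema error: expected keys x, y, z, roll, jaw
```

Emit:
servo_tool(series=[{"x":4,"y":4,"z":-3,"roll":7,"jaw":0},{"x":6,"y":7,"z":-4,"roll":14,"jaw":0},{"x":9,"y":11,"z":-5,"roll":21,"jaw":0},{"x":12,"y":15,"z":-5,"roll":28,"jaw":0},{"x":15,"y":19,"z":-5,"roll":35,"jaw":0},{"x":18,"y":23,"z":-5,"roll":42,"jaw":0},{"x":21,"y":27,"z":-5,"roll":49,"jaw":0},{"x":24.5,"y":31.4,"z":-5,"roll":56,"jaw":0.3},{"x":24.5,"y":31.4,"z":-5,"roll":63,"jaw":0.3},{"x":24.5,"y":31.4,"z":-5,"roll":71,"jaw":0.3},{"x":24.5,"y":31.4,"z":-5,"roll":71,"jaw":0.3},{"x":24.5,"y":31.4,"z":-5,"roll":71,"jaw":0.3}])

```text
clock: 2.2
eef_pos: [0.4632, -0.2171, 0.164]
tool_rot: [0.686, 0.728, -0.0, 0.0]
force: [0.2, -0.4, 0.1]
gripper_width: 0.0644
```

```bash
cat > st.py <<'E'
from h import *
def st():
    s=env.get_state();q=s['tool_rot'];J=np.degrees(2*np.arctan2(q[1],q[0]))-90
    print(round(s['clock'],2),np.round(s['eef_pos']*1000,1),'J',round((J+180)%360-180,2),'w',round(s['gripper_width']*1000,1),'F',np.round(s['force'],1),'q6',np.degrees(s['qpos'][5]).round(0))
def pic(name,n,box=None,f=1):
    im=env.capture(n)[:,:,::-1]
    if box: im=im[box[0]:box[1],box[2]:box[3]]
    cv2.imwrite(f'pics/{name}.png',cv2.resize(im,None,fx=f,fy=f,interpolation=cv2.INTER_CUBIC))
E
python3 - <<'E'
from st import *
st(); pic('a1','side',(260,470,260,560),2.6)
E
```

```text
2.2 [ 463.2 -217.1  164. ] J 3.4 w 64.4 F [ 0.2 -0.4  0.1] q6 -30.0
```

View pics/a1.png

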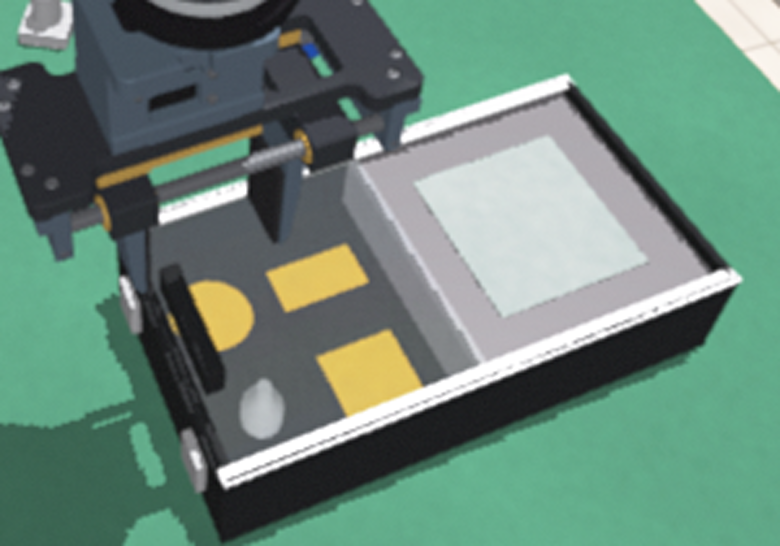

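The jaws straddle the bar along the opening direction, and the bay still shows the jet and wells as expected. Descending to grip the bar.

Emit:
servo_tool(series=[{"x":0,"y":0,"z":-4,"roll":0,"jaw":0.3},{"x":0,"y":0,"z":-7,"roll":0,"jaw":0.3},{"x":0,"y":0,"z":-9,"roll":0,"jaw":0.3},{"x":0,"y":0,"z":-9,"roll":0,"jaw":0.5},{"x":0,"y":0,"z":-9,"roll":0,"jaw":0.8},{"x":0,"y":0,"z":-9,"roll":0,"jaw":1},{"x":0,"y":0,"z":-9,"roll":0,"jaw":1},{"x":0,"y":0,"z":-9,"roll":0,"jaw":1},{"x":0,"y":0,"z":-9,"roll":0,"jaw":1}])

```text
clock: 3.0
eef_pos: [0.463, -0.2188, 0.0752]
tool_rot: [0.687, 0.727, 0.0, 0.001]
force: [-0.4, 0.3, 0.0]
gripper_width: 0.0268
```

Emit:
servo_tool(series=[{"x":0,"y":0,"z":0,"roll":0,"jaw":1},{"x":0,"y":0,"z":0,"roll":0,"jaw":1},{"x":0,"y":0,"z":0,"roll":0,"jaw":1},{"x":0,"y":0,"z":0,"roll":0,"jaw":1},{"x":0,"y":0,"z":0,"roll":0,"jaw":1}])

```text
clock: 3.42
eef_pos: [0.4625, -0.2183, 0.0743]
tool_rot: [0.687, 0.727, 0.0, 0.0]
force: [-1.3, -0.0, 4.3]
gripper_width: 0.0117
```

Gripped at 11.7 mm, which matches the 12 mm bar. Sliding the cover back.

Emit:
servo_tool(series=[{"x":1,"y":0.05,"z":0,"roll":0,"jaw":1},{"x":3,"y":0.16,"z":0,"roll":0,"jaw":1},{"x":5,"y":0.27,"z":0,"roll":0,"jaw":1},{"x":7,"y":0.38,"z":0,"roll":0,"jaw":1},{"x":9,"y":0.49,"z":0,"roll":0,"jaw":1},{"x":11,"y":0.6,"z":0,"roll":0,"jaw":1},{"x":13,"y":0.7,"z":0,"roll":0,"jaw":1},{"x":14,"y":0.76,"z":0,"roll":0,"jaw":1},{"x":14.5,"y":0.79,"z":0,"roll":0,"jaw":1},{"x":14.8,"y":0.8,"z":0,"roll":0,"jaw":1},{"x":14.8,"y":0.8,"z":0,"roll":0,"jaw":1}])

```text
clock: 4.33
eef_pos: [0.6121, -0.2101, 0.0743]
tool_rot: [0.687, 0.727, 0.001, 0.001]
force: [1.6, 0.5, 3.1]
gripper_width: 0.0117
```

Emit:
servo_tool(series=[{"x":0.2,"y":0.01,"z":0,"roll":0,"jaw":1},{"x":0.3,"y":0.02,"z":0,"roll":0,"jaw":1},{"x":0.4,"y":0.02,"z":0,"roll":0,"jaw":1},{"x":0.5,"y":0.03,"z":0,"roll":0,"jaw":1},{"x":0.5,"y":0.03,"z":0,"roll":0,"jaw":1}])

```text
clock: 4.75
eef_pos: [0.6138, -0.21, 0.0743]
tool_rot: [0.687, 0.727, -0.001, -0.001]
force: [-3.3, 0.1, 7.2]
gripper_width: 0.0118
```

Emit:
servo_tool(series=[{"x":0.2,"y":0.01,"z":0,"roll":0,"jaw":1},{"x":0.4,"y":0.02,"z":0,"roll":0,"jaw":1},{"x":0.4,"y":0.02,"z":0,"roll":0,"jaw":1}])

```text
clock: 5.0
eef_pos: [0.6138, -0.21, 0.0743]
tool_rot: [0.687, 0.727, -0.004, -0.005]
force: [-15.0, -1.5, 12.8]
gripper_width: 0.0119
```

At the stop: the position held while force rose to 15 N. Releasing and lifting.

Emit:
servo_tool(series=[{"x":-0.4,"y":-0.02,"z":0,"roll":0,"jaw":1},{"x":-0.4,"y":-0.02,"z":0,"roll":0,"jaw":0.4},{"x":-0.4,"y":-0.02,"z":0,"roll":0,"jaw":0.4},{"x":-0.4,"y":-0.02,"z":0,"roll":0,"jaw":0.4},{"x":-0.4,"y":-0.02,"z":0,"roll":0,"jaw":0.4},{"x":-0.4,"y":-0.02,"z":4,"roll":0,"jaw":0.3},{"x":-0.4,"y":-0.02,"z":7,"roll":0,"jaw":0.3},{"x":-0.4,"y":-0.02,"z":7,"roll":0,"jaw":0.3}])

```text
clock: 5.67
eef_pos: [0.6194, -0.2112, 0.1504]
tool_rot: [0.687, 0.727, 0.003, 0.006]
force: [0.8, -0.6, 0.9]
gripper_width: 0.0554
```

```bash
python3 - <<'E'
from st import *
st()
E
```

```text
5.67 [ 619.4 -211.2  150.4] J 3.23 w 55.4 F [ 0.8 -0.6  0.9] q6 -23.0
```

Emit:
servo_tool(series=[{"x":-2,"y":3.5,"z":0,"roll":-5,"jaw":0.35},{"x":-4,"y":7,"z":0,"roll":-10,"jaw":0.35},{"x":-6,"y":10.5,"z":0,"roll":-15,"jaw":0.35},{"x":-8,"y":14,"z":0,"roll":-20,"jaw":0.35},{"x":-10,"y":18,"z":0,"roll":-25,"jaw":0.35},{"x":-12,"y":22,"z":0,"roll":-30,"jaw":0.35},{"x":-14,"y":26,"z":-1,"roll":-31.7,"jaw":0.35},{"x":-16,"y":30,"z":-3,"roll":-31.7,"jaw":0.35},{"x":-16.8,"y":31.3,"z":-5,"roll":-31.7,"jaw":0.35},{"x":-16.8,"y":31.3,"z":-6,"roll":-31.7,"jaw":0.35},{"x":-16.8,"y":31.3,"z":-6,"roll":-31.7,"jaw":0.35}])

```text
clock: 6.58
eef_pos: [0.4446, 0.104, 0.0816]
tool_rot: [0.858, 0.513, -0.003, -0.001]
force: [0.5, -0.1, -0.5]
gripper_width: 0.0594
```

```bash
python3 - <<'E'
from st import *
st(); pic('a2','side',(150,330,200,440),3); pic('a2t','top',(130,320,200,530),2.4)
E
```

```text
6.58 [444.6 104.   81.6] J -28.27 w 59.4 F [ 0.5 -0.1 -0.5] q6 40.0
```

View pics/a2.png

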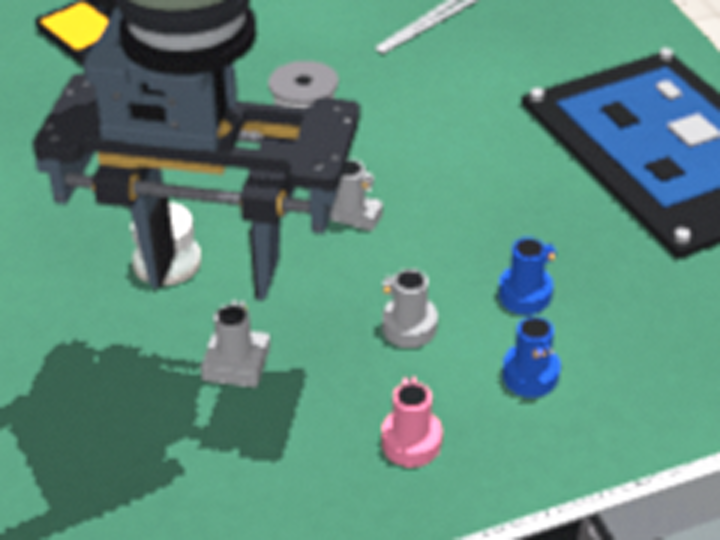

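View pics/a2t.png

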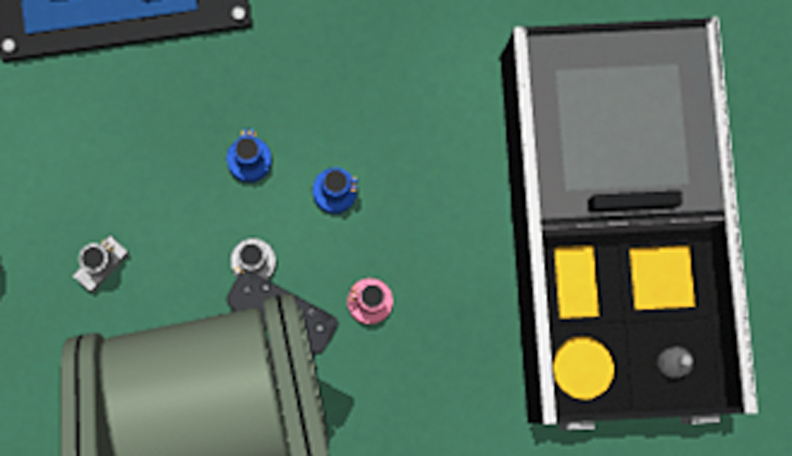

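```bash
python3 - <<'E'
from st import *
st(); print(proj('side',(.4446,.104,.0816)))
im=env.capture('top')
hsv=cv2.cvtColor(im,cv2.COLOR_RGB2HSV); m=cv2.inRange(hsv,(15,90,90),(32,255,255))
nn,lab,s,ce=cv2.connectedComponentsWithStats(m)
for i in range(1,nn):
    if s[i,4]>150:
        cs=cv2.findContours((lab==i).astype(np.uint8),0,2)[0][0]
        P=np.array([back('top',(q[0][1],q[0][0]),.012)[:2]*1000 for q in cs],np.float32)
        print(np.round(back('top',ce[i][::-1],.012)*1000,1),cv2.minAreaRect(P))
for r in env.pinpoint('top','cover_grip')[:1]: print(r['score'],back('top',r['at'],.09))
st()
E
```

```text
6.68 [447.9 103.1  83.9] J -28.45 w 59.2 F [ 0.5 -0.2 -0.7] q6 40.0
[241.90051407 271.71089121]
[ 557.4 -175.9   12. ] ((557.7100219726562, -175.75889587402344), (60.796714782714844, 34.323997497558594), 3.3014044761657715)
[ 561.5 -248.1   12. ] ((561.5469360351562, -247.9806671142578), (52.71492004394531, 51.89324188232422), 3.2390568256378174)
[ 485.4 -179.9   12. ] ((484.9636535644531, -180.11671447753906), (50.03583526611328, 50.1688346862793), 44.42818069458008)
[418.1 537.2  12. ] ((418.1875, 537.1438598632812), (47.004798889160156, 62.063533782958984), 22.375713348388672)
0.59 [ 0.61406987 -0.20509099  0.09      ]
6.78 [448.9 102.6  84.8] J -28.54 w 59.7 F [ 1.5 -0.6  1.1] q6 40.0
```

Emit:
servo_tool(series=[{"x":0.2,"y":-0.05,"z":-3,"roll":0,"jaw":0.35},{"x":0.2,"y":-0.05,"z":-5,"roll":0,"jaw":0.35},{"x":0.2,"y":-0.05,"z":-6.3,"roll":0,"jaw":0.35},{"x":0.2,"y":-0.05,"z":-6.8,"roll":0,"jaw":0.35},{"x":0.2,"y":-0.05,"z":-6.8,"roll":0,"jaw":0.35}])

```text
clock: 7.2
eef_pos: [0.4498, 0.1018, 0.0156]
tool_rot: [0.86, 0.511, -0.0, -0.0]
force: [0.2, -0.2, 1.4]
gripper_width: 0.0593
```

```bash
python3 - <<'E'
from st import *
st(); pic('a3','side',(170,320,210,400),4)
E
```

```text
7.2 [449.8 101.8  15.6] J -28.57 w 59.3 F [ 0.2 -0.2  1.4] q6 40.0
```

View pics/a3.png

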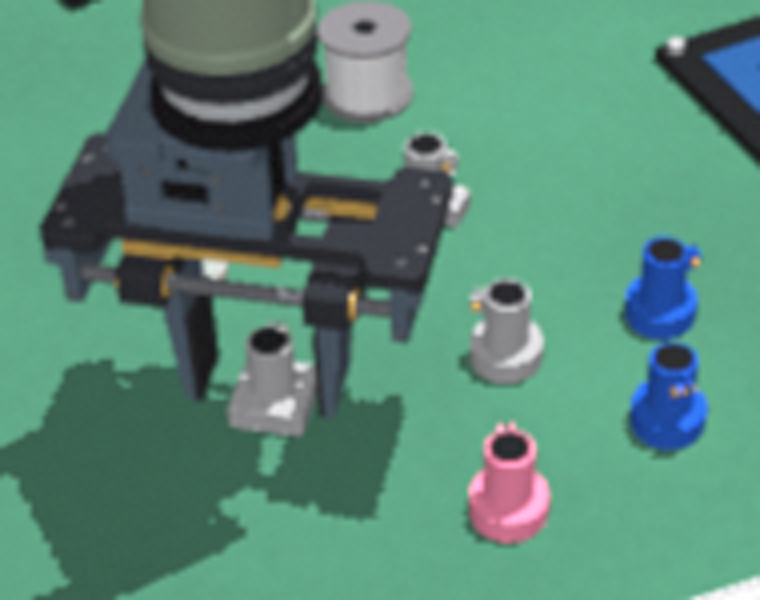

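The fingers straddle the collar of the square nozzle (crop (268, 370)). Centring and closing.

Emit:
servo_tool(series=[{"x":0.2,"y":0,"z":0.25,"roll":0,"jaw":0.35},{"x":0.2,"y":0,"z":0.25,"roll":0,"jaw":1},{"x":0.2,"y":0,"z":0.25,"roll":0,"jaw":1},{"x":0.2,"y":0,"z":0.25,"roll":0,"jaw":1},{"x":0.2,"y":0,"z":0.25,"roll":0,"jaw":1},{"x":0.2,"y":0,"z":0.25,"roll":0,"jaw":1},{"x":0.2,"y":0,"z":0.25,"roll":0,"jaw":1},{"x":0.2,"y":0,"z":0.25,"roll":0,"jaw":1},{"x":0.2,"y":0,"z":0.25,"roll":0,"jaw":1},{"x":0.2,"y":0,"z":0.25,"roll":0,"jaw":1}])

```text
clock: 8.08
eef_pos: [0.4515, 0.1025, 0.0186]
tool_rot: [0.859, 0.511, 0.0, 0.0]
force: [-0.4, 1.1, 2.4]
gripper_width: 0.0232
```

Emit:
servo_tool(series=[{"x":0,"y":0,"z":3,"roll":0,"jaw":1},{"x":0,"y":0,"z":7,"roll":0,"jaw":1},{"x":1,"y":-3,"z":11,"roll":-6,"jaw":1},{"x":2,"y":-6.5,"z":12,"roll":-12,"jaw":1},{"x":3,"y":-10,"z":12,"roll":-18,"jaw":1},{"x":4,"y":-13.5,"z":12,"roll":-24,"jaw":1},{"x":5.5,"y":-17,"z":12,"roll":-30,"jaw":1},{"x":7,"y":-20.5,"z":12,"roll":-36,"jaw":1},{"x":8,"y":-24,"z":12,"roll":-42,"jaw":1},{"x":9,"y":-27.5,"z":12,"roll":-48,"jaw":1},{"x":10,"y":-31,"z":12,"roll":-54,"jaw":1},{"x":11,"y":-34,"z":12,"roll":-58.4,"jaw":1}])

```text
clock: 9.08
eef_pos: [0.5613, -0.2399, 0.1379]
tool_rot: [1.0, 0.024, -0.0, 0.0]
force: [1.1, 0.8, -0.4]
gripper_width: 0.0234
```

Emit:
servo_tool(series=[{"x":0,"y":-1,"z":0,"roll":0,"jaw":1},{"x":0,"y":-1,"z":0,"roll":0,"jaw":1},{"x":0,"y":-1,"z":-2,"roll":0,"jaw":1},{"x":0,"y":-1,"z":-2,"roll":0,"jaw":1},{"x":0,"y":-1,"z":-2,"roll":0,"jaw":1}])

```text
clock: 9.5
eef_pos: [0.5601, -0.2456, 0.1174]
tool_rot: [1.0, 0.028, -0.002, -0.001]
force: [-0.6, -0.2, 0.1]
gripper_width: 0.0236
```

```bash
python3 - <<'E'
from st import *
st(); pic('a4','side',(260,470,280,560),2.7)
E
```

```text
9.5 [ 560.1 -245.6  117.4] J -86.79 w 23.6 F [-0.6 -0.2  0.1] q6 62.0
```

View pics/a4.png

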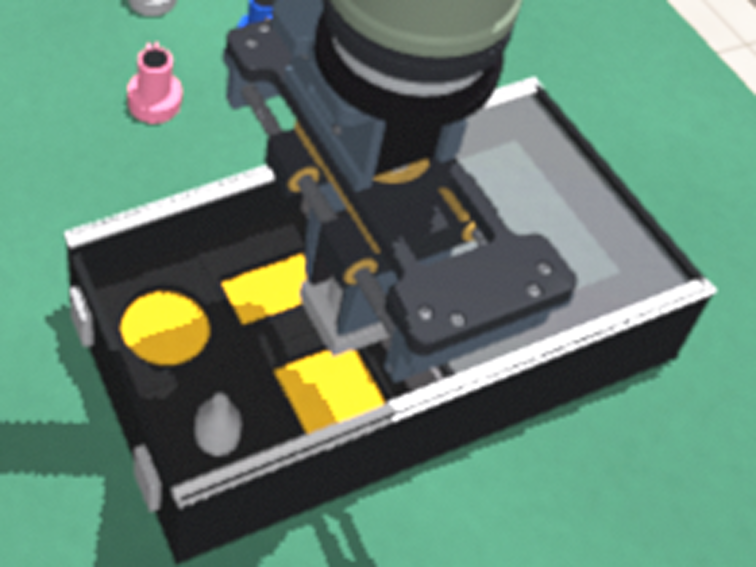

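The nozzle hangs over the square well (crop (335, 390)). Lowering it.

Emit:
servo_tool(series=[{"x":0.1,"y":-0.2,"z":-2,"roll":0,"jaw":1},{"x":0.1,"y":-0.2,"z":-4,"roll":0,"jaw":1},{"x":0.1,"y":-0.2,"z":-6,"roll":0,"jaw":1},{"x":0.1,"y":-0.2,"z":-7,"roll":0,"jaw":1},{"x":0.1,"y":-0.2,"z":-7.8,"roll":0,"jaw":1},{"x":0.1,"y":-0.2,"z":-7.8,"roll":0,"jaw":1},{"x":0.1,"y":-0.2,"z":-7.8,"roll":0,"jaw":1}])

```text
clock: 10.13
eef_pos: [0.563, -0.2495, 0.0412]
tool_rot: [1.0, 0.027, 0.0, 0.0]
force: [-0.4, 0.0, 0.3]
gripper_width: 0.0232
```

```bash
python3 - <<'E'
from st import *
st(); pic('a5','side',(300,460,320,520),4)
E
```

```text
10.13 [ 563.  -249.5   41.2] J -86.86 w 23.2 F [-0.4  0.   0.3] q6 62.0
```

View pics/a5.png

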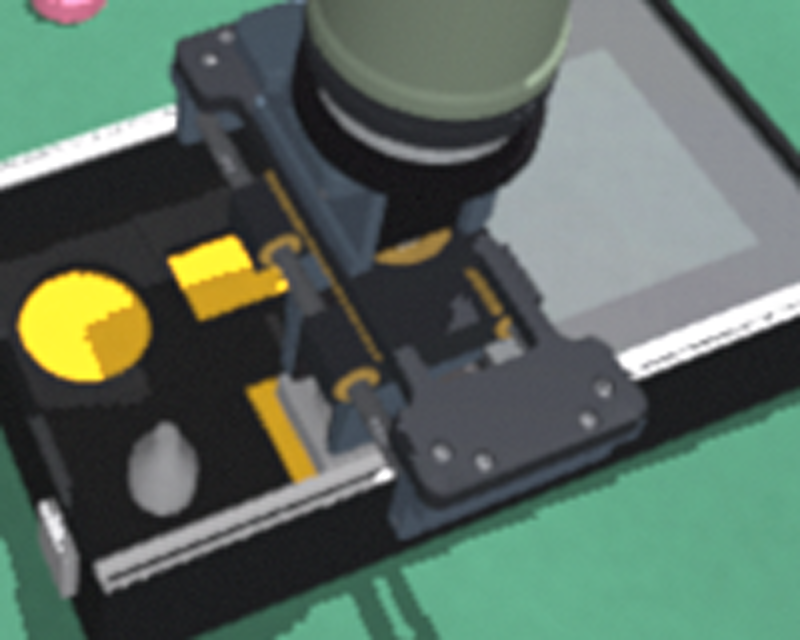

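Emit:
servo_tool(series=[{"x":-0.15,"y":0.1,"z":-0.3,"roll":0,"jaw":1},{"x":-0.15,"y":0.1,"z":-0.6,"roll":0,"jaw":1},{"x":-0.15,"y":0.1,"z":-0.8,"roll":0,"jaw":1},{"x":-0.15,"y":0.1,"z":-0.9,"roll":0,"jaw":1},{"x":-0.15,"y":0.1,"z":-1.0,"roll":0,"jaw":1},{"x":-0.15,"y":0.1,"z":-1.05,"roll":0,"jaw":1},{"x":-0.15,"y":0.1,"z":-1.1,"roll":0,"jaw":1},{"x":-0.15,"y":0.1,"z":-1.1,"roll":0,"jaw":1}])

```text
clock: 10.85
eef_pos: [0.5609, -0.2485, 0.0306]
tool_rot: [1.0, 0.027, 0.0, 0.0]
force: [-2.3, 1.2, 5.9]
gripper_width: 0.0233
```

Contact at exactly the expected height (30.6 mm, about 6 N). Opening gently and lifting.

Emit:
servo_tool(series=[{"x":0,"y":0,"z":0.05,"roll":0,"jaw":0.8},{"x":0,"y":0,"z":0.05,"roll":0,"jaw":0.62},{"x":0,"y":0,"z":0.05,"roll":0,"jaw":0.62},{"x":0,"y":0,"z":0.05,"roll":0,"jaw":0.62},{"x":0,"y":0,"z":0.05,"roll":0,"jaw":0.62},{"x":0,"y":0,"z":1,"roll":0,"jaw":0.62},{"x":0,"y":0,"z":3,"roll":0,"jaw":0.62},{"x":0,"y":0,"z":7,"roll":0,"jaw":0.62},{"x":0,"y":0,"z":11,"roll":0,"jaw":0.62},{"x":0,"y":0,"z":11,"roll":0,"jaw":0.62}])

```text
clock: 11.68
eef_pos: [0.5657, -0.2507, 0.1486]
tool_rot: [1.0, 0.027, 0.007, 0.004]
force: [1.1, -0.6, 1.4]
gripper_width: 0.0345
```

```bash
python3 - <<'E'
from st import *
st(); 
E
```

```text
11.68 [ 565.7 -250.7  148.6] J -86.88 w 34.5 F [ 1.1 -0.6  1.4] q6 62.0
```

Emit:
servo_tool(series=[{"x":0,"y":4,"z":0,"roll":7,"jaw":0.35},{"x":0,"y":8,"z":0,"roll":14,"jaw":0.35},{"x":0,"y":12,"z":0,"roll":21,"jaw":0.35},{"x":0,"y":16,"z":0,"roll":28,"jaw":0.35},{"x":0,"y":20,"z":0,"roll":35,"jaw":0.35},{"x":0,"y":24,"z":0,"roll":42,"jaw":0.35},{"x":0,"y":28,"z":0,"roll":49,"jaw":0.35},{"x":0,"y":32,"z":0,"roll":56,"jaw":0.35},{"x":0.5,"y":36,"z":0,"roll":63,"jaw":0.35},{"x":1,"y":40,"z":0,"roll":70,"jaw":0.35},{"x":1,"y":44,"z":0,"roll":77,"jaw":0.35},{"x":1,"y":47.3,"z":0,"roll":84,"jaw":0.35}])

```text
clock: 12.68
eef_pos: [0.571, 0.2275, 0.1401]
tool_rot: [0.722, 0.692, 0.001, 0.0]
force: [0.0, -0.3, -0.2]
gripper_width: 0.0593
```

Emit:
servo_tool(series=[{"x":0,"y":0,"z":0,"roll":7,"jaw":0.35},{"x":0,"y":0,"z":0,"roll":14,"jaw":0.35},{"x":0,"y":0,"z":0,"roll":21,"jaw":0.35},{"x":0,"y":0,"z":0,"roll":28,"jaw":0.35},{"x":0,"y":0,"z":0,"roll":35,"jaw":0.35},{"x":0,"y":0,"z":-2,"roll":42,"jaw":0.35},{"x":0,"y":0,"z":-4,"roll":49,"jaw":0.35},{"x":0,"y":0,"z":-6,"roll":51,"jaw":0.35},{"x":0,"y":0,"z":-6,"roll":51,"jaw":0.35},{"x":0,"y":0,"z":-6,"roll":51,"jaw":0.35}])

```text
clock: 13.52
eef_pos: [0.5705, 0.2243, 0.0792]
tool_rot: [0.358, 0.934, -0.0, -0.001]
force: [0.4, 0.0, -0.8]
gripper_width: 0.0595
```

```bash
python3 - <<'E'
from st import *
st(); pic('b1','side',(150,300,230,430),4); st();pic('b1t','top',(200,320,390,530),5)
E
```

```text
13.52 [570.5 224.3  79.2] J 48.05 w 59.5 F [ 0.4  0.  -0.8] q6 -28.0
13.57 [571.5 224.7  80.3] J 48.06 w 59.6 F [-0.   0.6  0.8] q6 -28.0
```

View pics/b1.png

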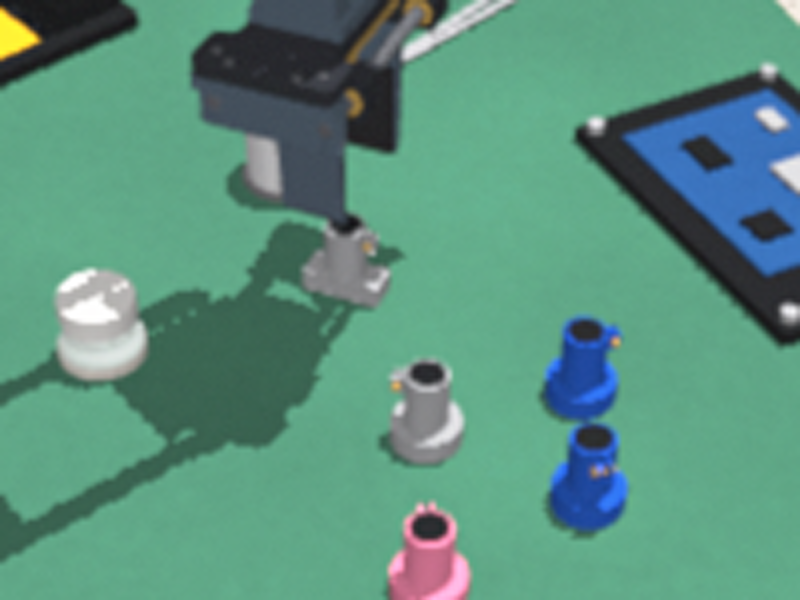

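View pics/b1t.png

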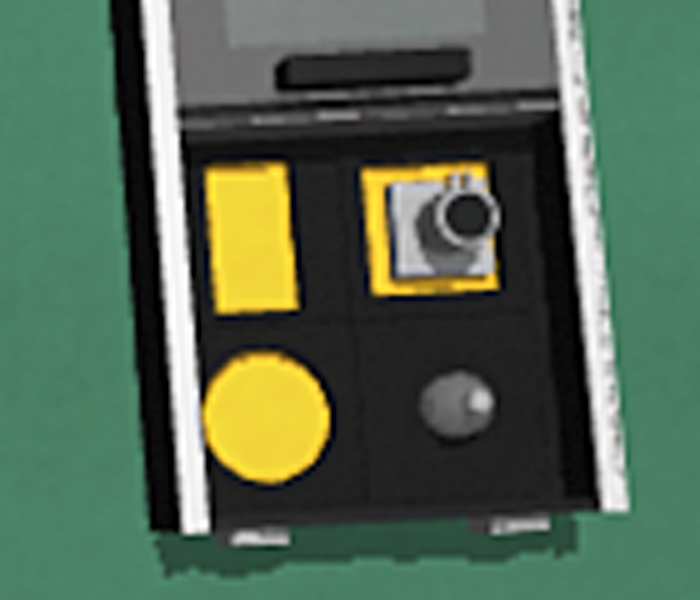

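The square nozzle stands in its well (crop (445, 225)). The gripper is over the oblong nozzle, so I'll descend and close.

Emit:
servo_tool(series=[{"x":0,"y":0.05,"z":-3,"roll":0,"jaw":0.35},{"x":0,"y":0.05,"z":-5,"roll":0,"jaw":0.35},{"x":0,"y":0.05,"z":-6.2,"roll":0,"jaw":0.35},{"x":0,"y":0.05,"z":-6.2,"roll":0,"jaw":0.35},{"x":0,"y":0.05,"z":-6.2,"roll":0,"jaw":0.35}])

```text
clock: 14.03
eef_pos: [0.5717, 0.2252, 0.0185]
tool_rot: [0.358, 0.934, 0.001, 0.001]
force: [0.1, 0.4, -0.0]
gripper_width: 0.0594
```

```bash
python3 - <<'E'
from st import *
st(); pic('b2','side',(150,300,230,430),4)
E
```

```text
14.03 [571.7 225.2  18.5] J 48.09 w 59.4 F [ 0.1  0.4 -0. ] q6 -28.0
```

View pics/b2.png

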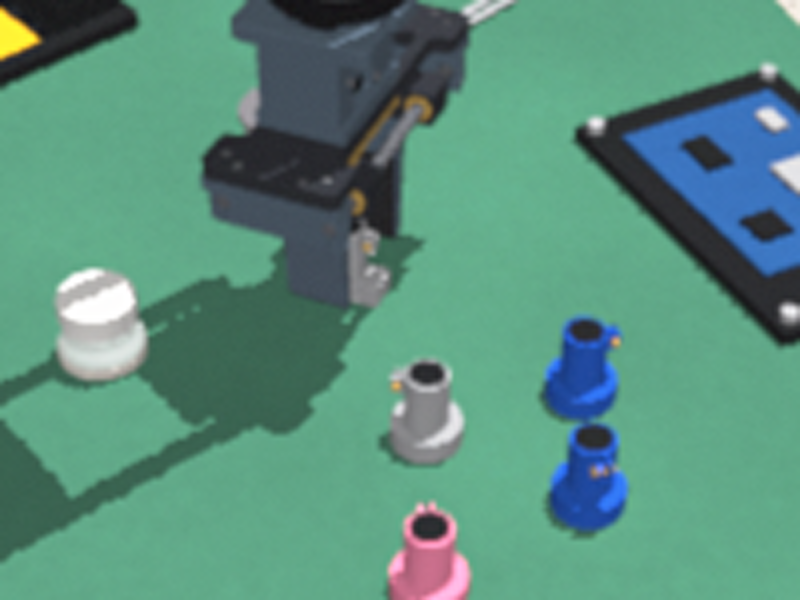

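The jaws are on either side of the oblong nozzle. Closing, then a short lift.

Emit:
servo_tool(series=[{"x":0,"y":0,"z":0,"roll":0,"jaw":1},{"x":0,"y":0,"z":0,"roll":0,"jaw":1},{"x":0,"y":0,"z":0,"roll":0,"jaw":1},{"x":0,"y":0,"z":0,"roll":0,"jaw":1},{"x":0,"y":0,"z":0,"roll":0,"jaw":1},{"x":0,"y":0,"z":0,"roll":0,"jaw":1},{"x":0,"y":0,"z":0,"roll":0,"jaw":1},{"x":0,"y":0,"z":0,"roll":0,"jaw":1},{"x":0,"y":0,"z":0,"roll":0,"jaw":1}])

```text
clock: 14.83
eef_pos: [0.5711, 0.2251, 0.0177]
tool_rot: [0.357, 0.934, 0.0, 0.0]
force: [0.5, 0.5, 1.9]
gripper_width: 0.0233
```

```bash
python3 - <<'E'
from st import *
st()
E
```

```text
14.83 [571.1 225.1  17.7] J 48.11 w 23.3 F [0.5 0.5 1.9] q6 -28.0
```

Emit:
servo_tool(series=[{"x":0,"y":0,"z":3,"roll":0,"jaw":1},{"x":0,"y":0,"z":7,"roll":0,"jaw":1},{"x":0,"y":-3,"z":11,"roll":5,"jaw":1},{"x":0,"y":-7,"z":12,"roll":10,"jaw":1},{"x":0,"y":-11,"z":12,"roll":15,"jaw":1},{"x":-0.5,"y":-15,"z":12,"roll":20,"jaw":1},{"x":-0.5,"y":-19,"z":12,"roll":25,"jaw":1},{"x":-0.5,"y":-23,"z":12,"roll":30,"jaw":1},{"x":-1,"y":-27,"z":12,"roll":35,"jaw":1},{"x":-1.4,"y":-31,"z":12,"roll":40,"jaw":1},{"x":-1.4,"y":-35,"z":12,"roll":45,"jaw":1},{"x":-1.4,"y":-38.5,"z":12,"roll":45,"jaw":1}])

```text
clock: 15.83
eef_pos: [0.5561, -0.1625, 0.1372]
tool_rot: [-0.028, 1.0, -0.0, -0.0]
force: [0.5, -0.1, -1.4]
gripper_width: 0.0234
```

Emit:
servo_tool(series=[{"x":0,"y":-1.6,"z":0,"roll":0,"jaw":1},{"x":0,"y":-1.6,"z":0,"roll":0,"jaw":1},{"x":0,"y":-1.6,"z":-2,"roll":0,"jaw":1},{"x":0,"y":-1.6,"z":-4,"roll":0,"jaw":1},{"x":0,"y":-1.6,"z":-4,"roll":0,"jaw":1},{"x":0,"y":-1.6,"z":-4,"roll":0,"jaw":1}])

```text
clock: 16.33
eef_pos: [0.5561, -0.1749, 0.0965]
tool_rot: [-0.028, 1.0, 0.001, -0.002]
force: [0.1, -0.6, -1.1]
gripper_width: 0.0233
```

```bash
python3 - <<'E'
from st import *
st(); pic('b3','side',(270,460,290,530),3.3);st()
E
```

```text
16.33 [ 556.1 -174.9   96.5] J 93.16 w 23.3 F [ 0.1 -0.6 -1.1] q6 -112.0
16.38 [ 557.1 -175.3   97.7] J 93.16 w 23.4 F [ 0.2  0.5 -0.4] q6 -112.0
```

View pics/b3.png

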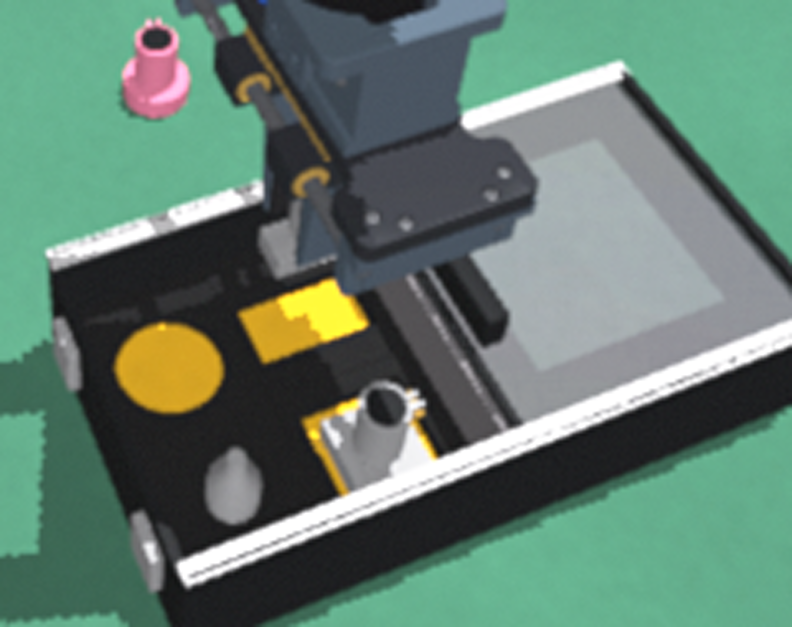

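Emit:
servo_tool(series=[{"x":0,"y":0,"z":-2,"roll":0,"jaw":1},{"x":0,"y":0,"z":-4,"roll":0,"jaw":1},{"x":0,"y":0,"z":-5.2,"roll":0,"jaw":1},{"x":0,"y":0,"z":-5.7,"roll":0,"jaw":1},{"x":0,"y":0,"z":-5.7,"roll":0,"jaw":1},{"x":0,"y":0,"z":-5.7,"roll":0,"jaw":1}])

```text
clock: 16.88
eef_pos: [0.5579, -0.176, 0.0416]
tool_rot: [-0.027, 1.0, -0.0, 0.001]
force: [1.4, 0.5, -1.1]
gripper_width: 0.0237
```

```bash
python3 - <<'E'
from st import *
st(); pic('b4','side',(300,450,320,520),4)
E
```

```text
16.88 [ 557.9 -176.    41.6] J 93.14 w 23.7 F [ 1.4  0.5 -1.1] q6 -112.0
```

View pics/b4.png

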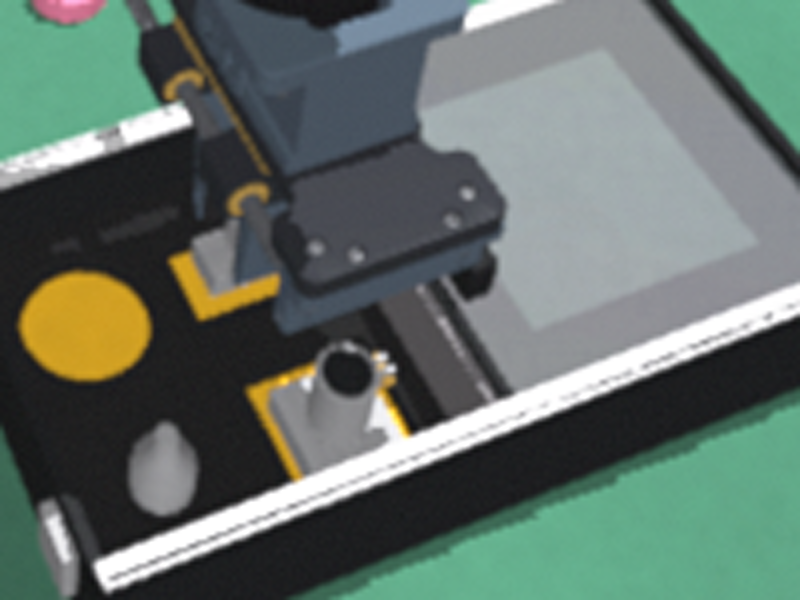

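The oblong nozzle is aligned with its well. Lowering the last 12 mm.

Emit:
servo_tool(series=[{"x":0,"y":0,"z":-0.3,"roll":0,"jaw":1},{"x":0,"y":0,"z":-0.6,"roll":0,"jaw":1},{"x":0,"y":0,"z":-0.9,"roll":0,"jaw":1},{"x":0,"y":0,"z":-1.0,"roll":0,"jaw":1},{"x":0,"y":0,"z":-1.1,"roll":0,"jaw":1},{"x":0,"y":0,"z":-1.2,"roll":0,"jaw":1},{"x":0,"y":0,"z":-1.25,"roll":0,"jaw":1},{"x":0,"y":0,"z":-1.25,"roll":0,"jaw":1}])

```text
clock: 17.6
eef_pos: [0.5568, -0.176, 0.0296]
tool_rot: [-0.027, 1.0, 0.0, 0.0]
force: [-2.5, 1.6, 10.9]
gripper_width: 0.0227
```

Emit:
servo_tool(series=[{"x":0,"y":0,"z":0.1,"roll":0,"jaw":1},{"x":0,"y":0,"z":0.1,"roll":0,"jaw":0.62},{"x":0,"y":0,"z":0.1,"roll":0,"jaw":0.62},{"x":0,"y":0,"z":0.1,"roll":0,"jaw":0.62},{"x":0,"y":0,"z":0.1,"roll":0,"jaw":0.62},{"x":0,"y":0,"z":1,"roll":0,"jaw":0.62},{"x":0,"y":0,"z":3,"roll":0,"jaw":0.62},{"x":0,"y":0,"z":7,"roll":0,"jaw":0.62},{"x":0,"y":0,"z":11,"roll":0,"jaw":0.62},{"x":0,"y":0,"z":11,"roll":0,"jaw":0.62},{"x":0,"y":0,"z":11,"roll":0,"jaw":0.62}])

```text
clock: 18.52
eef_pos: [0.5587, -0.1766, 0.1413]
tool_rot: [-0.027, 1.0, -0.001, 0.003]
force: [-0.4, -0.3, -0.3]
gripper_width: 0.0348
```

```bash
python3 - <<'E'
from st import *
st(); st(); pic('c0','top',(190,290,250,410),5)
im=env.capture('top')
st()
E
```

```text
18.52 [ 558.7 -176.6  141.3] J 93.12 w 34.8 F [-0.4 -0.3 -0.3] q6 -112.0
18.52 [ 558.7 -176.6  141.3] J 93.12 w 34.8 F [-0.4 -0.3 -0.3] q6 -112.0
18.62 [ 556.3 -175.8  137.6] J 93.12 w 34.5 F [ 0.1 -0.4  0. ] q6 -112.0
```

View pics/c0.png

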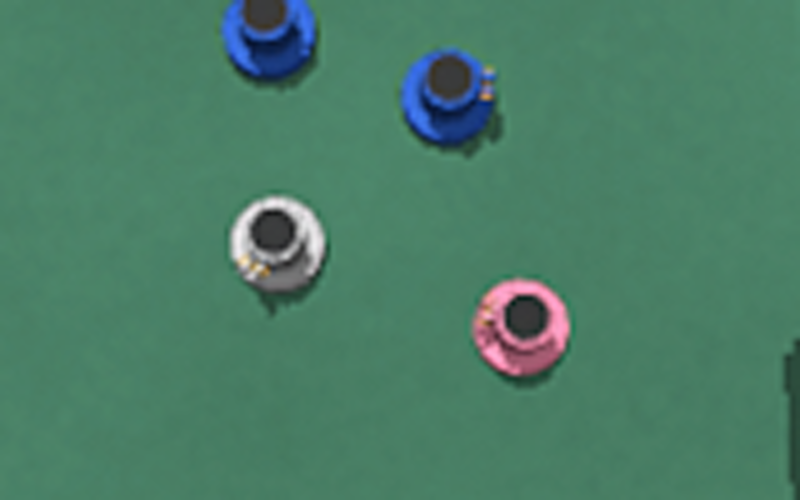

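Emit:
servo_tool(series=[{"x":0.2,"y":4,"z":0,"roll":-6,"jaw":0.35},{"x":0.5,"y":8,"z":0,"roll":-12,"jaw":0.35},{"x":0.8,"y":12,"z":0,"roll":-18,"jaw":0.35},{"x":1,"y":16,"z":0,"roll":-24,"jaw":0.35},{"x":1.3,"y":20,"z":0,"roll":-30,"jaw":0.35},{"x":1.6,"y":24,"z":0,"roll":-36,"jaw":0.35},{"x":1.7,"y":27.2,"z":-2,"roll":-38,"jaw":0.35},{"x":1.7,"y":27.2,"z":-4,"roll":-38,"jaw":0.35},{"x":1.7,"y":27.2,"z":-6,"roll":-38,"jaw":0.35},{"x":1.7,"y":27.2,"z":-6,"roll":-38,"jaw":0.35},{"x":1.7,"y":27.2,"z":-6,"roll":-38,"jaw":0.35}])

```text
clock: 19.53
eef_pos: [0.5722, 0.0959, 0.0758]
tool_rot: [0.3, 0.954, -0.001, -0.002]
force: [0.1, 0.1, 0.2]
gripper_width: 0.0594
```

```bash
python3 - <<'E'
from st import *
st(); pic('c1','side',(170,320,260,440),4); st();pic('c1t','top',(200,320,390,530),5)
E
```

```text
19.53 [572.2  95.9  75.8] J 55.13 w 59.4 F [0.1 0.1 0.2] q6 -47.0
19.58 [573.5  95.7  77.3] J 55.1 w 59.4 F [0.2 1.  0.2] q6 -47.0
```

View pics/c1.png

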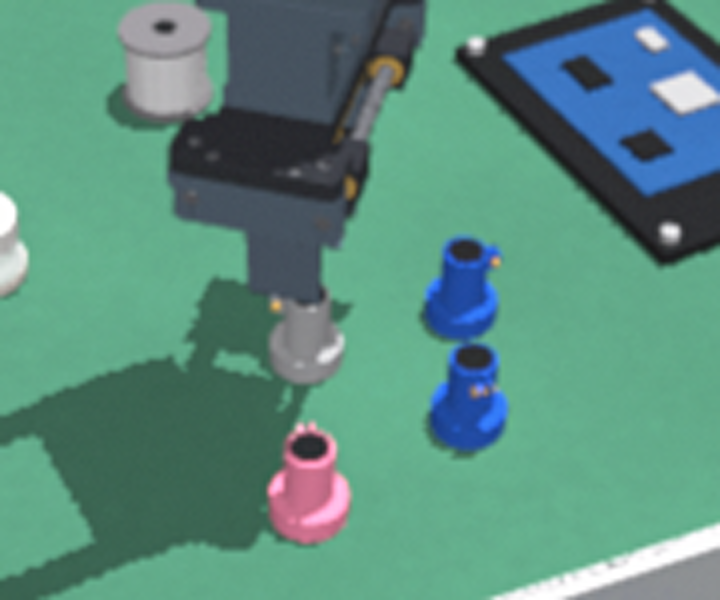

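View pics/c1t.png

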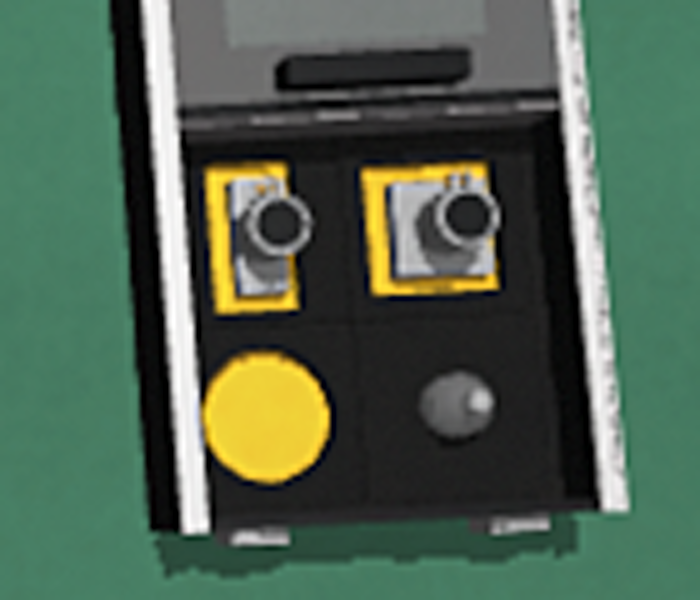

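The square and oblong nozzles are both seated (crop (445, 225) and (265, 235)). Descending on the round one.

Emit:
servo_tool(series=[{"x":0,"y":0.05,"z":-3,"roll":0,"jaw":0.35},{"x":0,"y":0.05,"z":-5,"roll":0,"jaw":0.35},{"x":0,"y":0.05,"z":-5.9,"roll":0,"jaw":0.35},{"x":0,"y":0.05,"z":-5.9,"roll":0,"jaw":0.35},{"x":0,"y":0.05,"z":-5.9,"roll":0,"jaw":0.35}])

```text
clock: 20.05
eef_pos: [0.5747, 0.0962, 0.0198]
tool_rot: [0.3, 0.954, 0.0, 0.001]
force: [1.0, -0.0, 0.4]
gripper_width: 0.0592
```

Emit:
servo_tool(series=[{"x":0,"y":0,"z":0,"roll":0,"jaw":1},{"x":0,"y":0,"z":0,"roll":0,"jaw":1},{"x":0,"y":0,"z":0,"roll":0,"jaw":1},{"x":0,"y":0,"z":0,"roll":0,"jaw":1},{"x":0,"y":0,"z":0,"roll":0,"jaw":1},{"x":0,"y":0,"z":0,"roll":0,"jaw":1},{"x":0,"y":0,"z":0,"roll":0,"jaw":1},{"x":0,"y":0,"z":0,"roll":0,"jaw":1},{"x":0,"y":0,"z":0,"roll":0,"jaw":1}])

```text
clock: 20.8
eef_pos: [0.5741, 0.0966, 0.0193]
tool_rot: [0.3, 0.954, 0.0, 0.0]
force: [-1.1, 0.3, 3.5]
gripper_width: 0.0233
```

```bash
python3 - <<'E'
from st import *
st()
E
```

```text
20.8 [574.1  96.6  19.3] J 55.12 w 23.3 F [-1.1  0.3  3.5] q6 -47.0
```

Emit:
servo_tool(series=[{"x":0,"y":0,"z":3,"roll":0,"jaw":1},{"x":0,"y":0,"z":7,"roll":0,"jaw":1},{"x":-1,"y":-3,"z":11,"roll":5,"jaw":1},{"x":-2,"y":-6.5,"z":12,"roll":10,"jaw":1},{"x":-3,"y":-10,"z":12,"roll":15,"jaw":1},{"x":-4.2,"y":-13.5,"z":12,"roll":20,"jaw":1},{"x":-5.4,"y":-17,"z":12,"roll":25,"jaw":1},{"x":-6.5,"y":-20.5,"z":12,"roll":30,"jaw":1},{"x":-7.7,"y":-24,"z":12,"roll":35,"jaw":1},{"x":-8.9,"y":-27.6,"z":12,"roll":38,"jaw":1},{"x":-8.9,"y":-27.6,"z":11,"roll":38,"jaw":1},{"x":-8.9,"y":-27.6,"z":8,"roll":38,"jaw":1}])

```text
clock: 21.8
eef_pos: [0.4873, -0.1827, 0.1018]
tool_rot: [-0.025, 1.0, -0.002, 0.004]
force: [-0.1, -0.2, -0.3]
gripper_width: 0.0232
```

Emit:
servo_tool(series=[{"x":0,"y":0,"z":0,"roll":0,"jaw":1},{"x":0,"y":0,"z":0,"roll":0,"jaw":1},{"x":0,"y":0,"z":0,"roll":0,"jaw":1}])

```text
clock: 22.05
eef_pos: [0.4854, -0.1791, 0.0994]
tool_rot: [-0.028, 1.0, 0.0, 0.0]
force: [0.5, -0.5, 0.1]
gripper_width: 0.0233
```

```bash
python3 - <<'E'
from st import *
st(); pic('c3','side',(270,460,290,530),3.3);st()
E
```

```text
22.05 [ 485.4 -179.1   99.4] J 93.16 w 23.3 F [ 0.5 -0.5  0.1] q6 -115.0
22.1 [ 485.9 -179.2   99.9] J 93.17 w 23.3 F [-0.2  0.5 -0.5] q6 -115.0
```

View pics/c3.png

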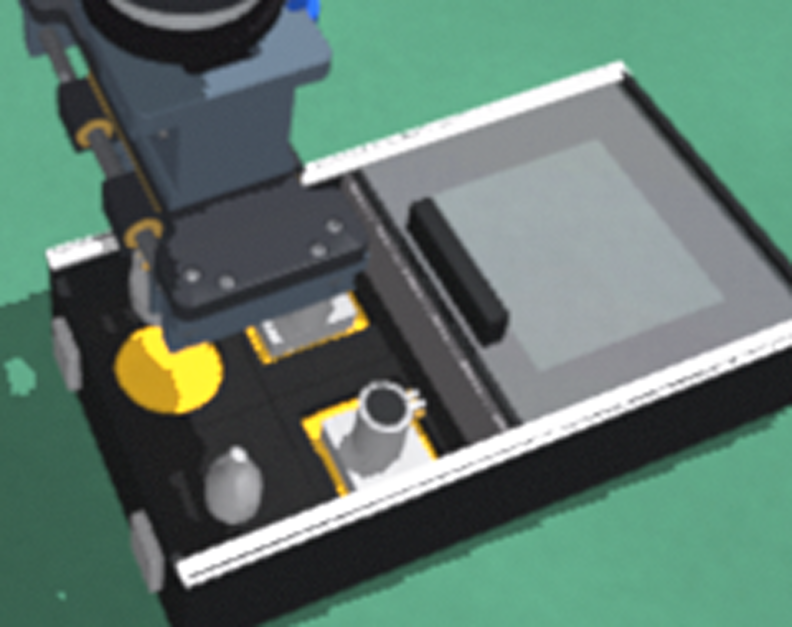

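Emit:
servo_tool(series=[{"x":0,"y":0,"z":-2,"roll":0,"jaw":1},{"x":0,"y":0,"z":-4,"roll":0,"jaw":1},{"x":0,"y":0,"z":-5.2,"roll":0,"jaw":1},{"x":0,"y":0,"z":-5.7,"roll":0,"jaw":1},{"x":0,"y":0,"z":-5.7,"roll":0,"jaw":1},{"x":0,"y":0,"z":-5.7,"roll":0,"jaw":1}])

```text
clock: 22.6
eef_pos: [0.4859, -0.1795, 0.0429]
tool_rot: [-0.028, 1.0, -0.0, 0.001]
force: [0.2, -0.1, 0.2]
gripper_width: 0.0233
```

```bash
python3 - <<'E'
from st import *
st(); pic('c4','side',(300,450,300,500),4)
E
```

```text
22.6 [ 485.9 -179.5   42.9] J 93.15 w 23.3 F [ 0.2 -0.1  0.2] q6 -115.0
```

View pics/c4.png

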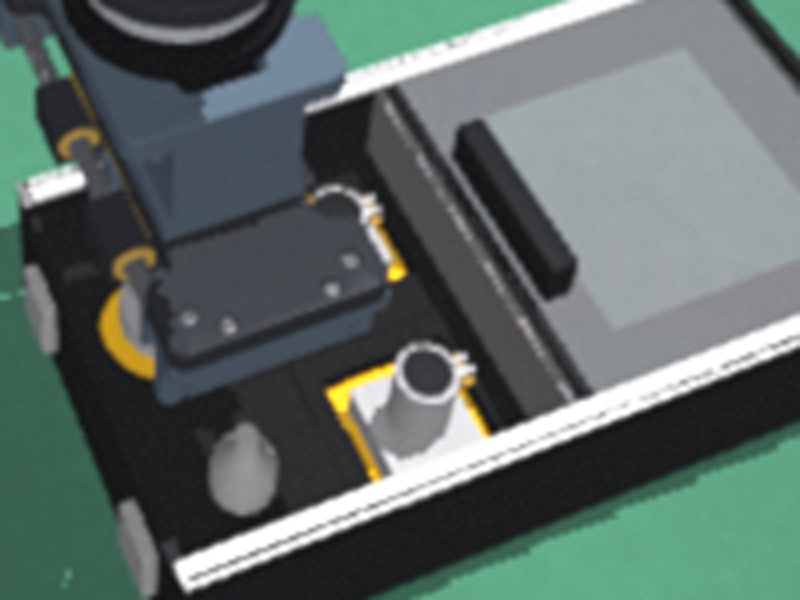

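Emit:
servo_tool(series=[{"x":0,"y":0,"z":-0.3,"roll":0,"jaw":1},{"x":0,"y":0,"z":-0.6,"roll":0,"jaw":1},{"x":0,"y":0,"z":-0.9,"roll":0,"jaw":1},{"x":0,"y":0,"z":-1.0,"roll":0,"jaw":1},{"x":0,"y":0,"z":-1.1,"roll":0,"jaw":1},{"x":0,"y":0,"z":-1.2,"roll":0,"jaw":1},{"x":0,"y":0,"z":-1.2,"roll":0,"jaw":1},{"x":0,"y":0,"z":-1.2,"roll":0,"jaw":1}])

```text
clock: 23.32
eef_pos: [0.4848, -0.1795, 0.0312]
tool_rot: [-0.027, 1.0, 0.0, -0.0]
force: [-3.2, 0.9, 9.7]
gripper_width: 0.0232
```

Seated at the expected 31.3 mm. Releasing.

Emit:
servo_tool(series=[{"x":0,"y":0,"z":0.1,"roll":0,"jaw":1},{"x":0,"y":0,"z":0.1,"roll":0,"jaw":0.62},{"x":0,"y":0,"z":0.1,"roll":0,"jaw":0.62},{"x":0,"y":0,"z":0.1,"roll":0,"jaw":0.62},{"x":0,"y":0,"z":0.1,"roll":0,"jaw":0.62},{"x":0,"y":0,"z":1,"roll":0,"jaw":0.62},{"x":0,"y":0,"z":3,"roll":0,"jaw":0.62},{"x":0,"y":0,"z":7,"roll":0,"jaw":0.62},{"x":0,"y":0,"z":11,"roll":0,"jaw":0.62},{"x":0,"y":0,"z":12.5,"roll":0,"jaw":0.62},{"x":0,"y":0,"z":12.5,"roll":0,"jaw":0.62},{"x":0,"y":0,"z":12.5,"roll":0,"jaw":0.62}])

```text
clock: 24.32
eef_pos: [0.4853, -0.1796, 0.1562]
tool_rot: [-0.027, 1.0, -0.0, 0.001]
force: [0.4, -0.3, -0.3]
gripper_width: 0.0344
```

```bash
python3 - <<'E'
from st import *
st(); pic('d1','side',(270,460,290,530),3.3);pic('d1t','top',(130,320,390,530),3);st()
E
```

```text
24.32 [ 485.3 -179.6  156.2] J 93.12 w 34.4 F [ 0.4 -0.3 -0.3] q6 -115.0
24.42 [ 484.  -179.1  153.9] J 93.12 w 34.6 F [ 0.8 -0.6 -0.5] q6 -115.0
```

View pics/d1.png

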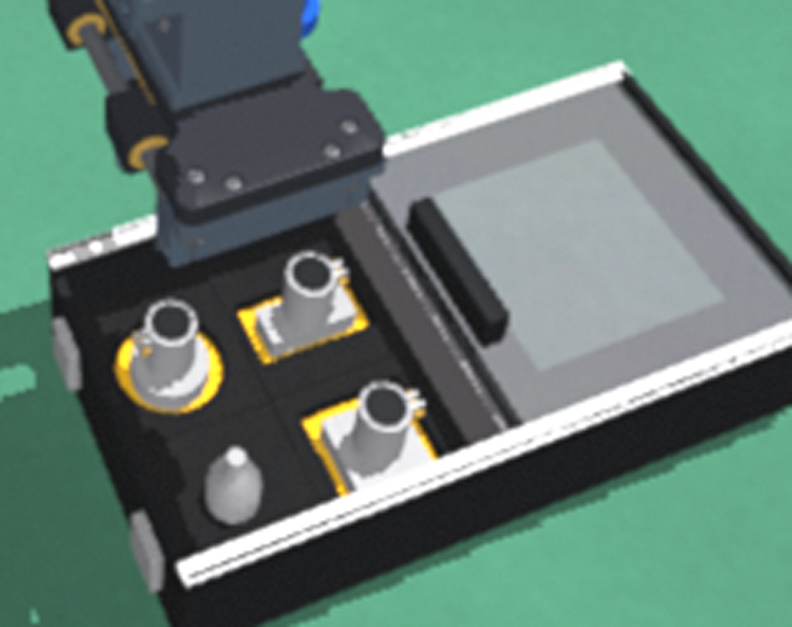

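All three nozzles stand upright in their own wells. Back to the grip bar.

Emit:
servo_tool(series=[{"x":1,"y":-0.3,"z":1,"roll":-7,"jaw":0.3},{"x":2,"y":-0.6,"z":1,"roll":-14,"jaw":0.3},{"x":3,"y":-0.9,"z":1,"roll":-21,"jaw":0.3},{"x":4,"y":-1.2,"z":1,"roll":-28,"jaw":0.3},{"x":5,"y":-1.5,"z":1,"roll":-35,"jaw":0.3},{"x":6.5,"y":-1.8,"z":1,"roll":-42,"jaw":0.3},{"x":8,"y":-2.1,"z":1,"roll":-49,"jaw":0.3},{"x":9.5,"y":-2.4,"z":1,"roll":-56,"jaw":0.3},{"x":11,"y":-2.7,"z":1,"roll":-63,"jaw":0.3},{"x":12,"y":-3.1,"z":1,"roll":-70,"jaw":0.3},{"x":13,"y":-3.1,"z":1,"roll":-77,"jaw":0.3},{"x":13,"y":-3.1,"z":1,"roll":-84,"jaw":0.3}])

```text
clock: 25.42
eef_pos: [0.6157, -0.2104, 0.1621]
tool_rot: [0.651, 0.759, -0.0, -0.002]
force: [-0.6, 1.1, 0.6]
gripper_width: 0.0636
```

Emit:
servo_tool(series=[{"x":0,"y":0,"z":0,"roll":-6,"jaw":0.3},{"x":0,"y":0,"z":-2,"roll":-6,"jaw":0.3},{"x":0,"y":0,"z":-2,"roll":-6,"jaw":0.3},{"x":0,"y":0,"z":-2,"roll":-6,"jaw":0.3}])

```text
clock: 25.75
eef_pos: [0.6134, -0.2099, 0.1422]
tool_rot: [0.687, 0.726, -0.001, -0.003]
force: [0.8, 0.0, 0.2]
gripper_width: 0.0641
```

```bash
python3 - <<'E'
from st import *
st(); pic('d2','side',(270,460,290,530),3.3);st()
E
```

```text
25.75 [ 613.4 -209.9  142.2] J 3.14 w 64.1 F [0.8 0.  0.2] q6 -23.0
25.8 [ 614.2 -210.3  143.5] J 3.14 w 64.0 F [ 0.3  0.  -0.2] q6 -23.0
```

View pics/d2.png

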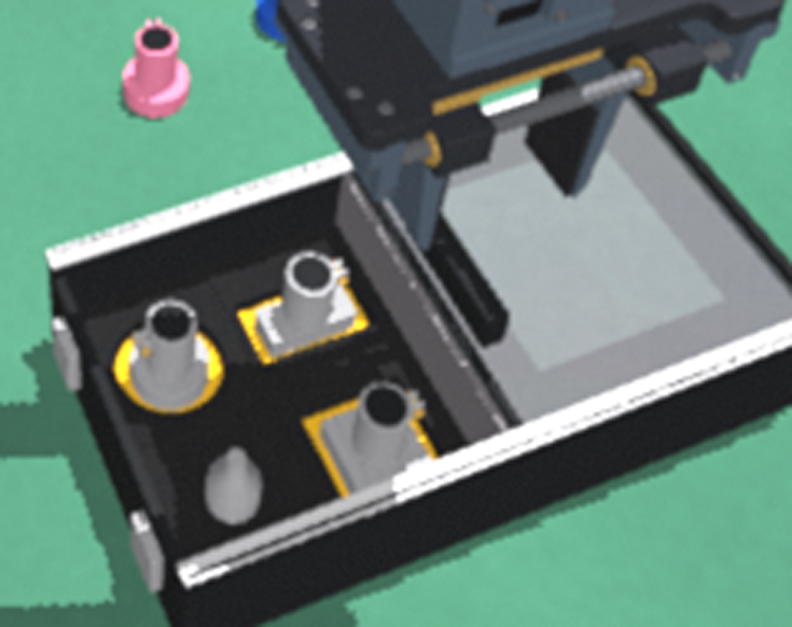

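Emit:
servo_tool(series=[{"x":0,"y":0,"z":-3,"roll":0,"jaw":0.3},{"x":0,"y":0,"z":-5.5,"roll":0,"jaw":0.3},{"x":0,"y":0,"z":-6.9,"roll":0,"jaw":0.3},{"x":0,"y":0,"z":-6.9,"roll":0,"jaw":0.7},{"x":0,"y":0,"z":-6.9,"roll":0,"jaw":1},{"x":0,"y":0,"z":-6.9,"roll":0,"jaw":1},{"x":0,"y":0,"z":-6.9,"roll":0,"jaw":1},{"x":0,"y":0,"z":-6.9,"roll":0,"jaw":1},{"x":0,"y":0,"z":-6.9,"roll":0,"jaw":1},{"x":0,"y":0,"z":-6.9,"roll":0,"jaw":1},{"x":0,"y":0,"z":-6.9,"roll":0,"jaw":1},{"x":0,"y":0,"z":-6.9,"roll":0,"jaw":1}])

```text
clock: 26.8
eef_pos: [0.6139, -0.2106, 0.0763]
tool_rot: [0.687, 0.726, -0.001, -0.001]
force: [-3.4, -0.9, 4.5]
gripper_width: 0.0118
```

Emit:
servo_tool(series=[{"x":0,"y":0,"z":0,"roll":0,"jaw":1},{"x":0,"y":0,"z":0,"roll":0,"jaw":1},{"x":0,"y":0,"z":0,"roll":0,"jaw":1}])

```text
clock: 27.05
eef_pos: [0.6139, -0.2106, 0.0763]
tool_rot: [0.688, 0.726, -0.001, -0.001]
force: [-6.0, -0.7, 4.8]
gripper_width: 0.0117
```

Emit:
servo_tool(series=[{"x":-1,"y":-0.05,"z":0,"roll":0,"jaw":1},{"x":-3,"y":-0.16,"z":0,"roll":0,"jaw":1},{"x":-5,"y":-0.27,"z":0,"roll":0,"jaw":1},{"x":-7,"y":-0.38,"z":0,"roll":0,"jaw":1},{"x":-9,"y":-0.49,"z":0,"roll":0,"jaw":1},{"x":-11,"y":-0.6,"z":0,"roll":0,"jaw":1},{"x":-13,"y":-0.7,"z":0,"roll":0,"jaw":1},{"x":-14,"y":-0.76,"z":0,"roll":0,"jaw":1},{"x":-14.7,"y":-0.79,"z":0,"roll":0,"jaw":1},{"x":-15,"y":-0.81,"z":0,"roll":0,"jaw":1},{"x":-15,"y":-0.81,"z":0,"roll":0,"jaw":1}])

```text
clock: 27.97
eef_pos: [0.4648, -0.2188, 0.0763]
tool_rot: [0.688, 0.726, -0.0, 0.0]
force: [-0.2, -0.6, 4.8]
gripper_width: 0.0118
```

Emit:
servo_tool(series=[{"x":-0.2,"y":-0.01,"z":0,"roll":0,"jaw":1},{"x":-0.4,"y":-0.02,"z":0,"roll":0,"jaw":1},{"x":-0.6,"y":-0.03,"z":0,"roll":0,"jaw":1},{"x":-0.8,"y":-0.04,"z":0,"roll":0,"jaw":1},{"x":-0.8,"y":-0.04,"z":0,"roll":0,"jaw":1}])

```text
clock: 28.38
eef_pos: [0.4581, -0.2192, 0.0763]
tool_rot: [0.688, 0.726, 0.001, 0.001]
force: [4.2, 0.4, 3.4]
gripper_width: 0.012
```

Emit:
servo_tool(series=[{"x":-0.2,"y":-0.01,"z":0,"roll":0,"jaw":1},{"x":-0.4,"y":-0.02,"z":0,"roll":0,"jaw":1},{"x":-0.4,"y":-0.02,"z":0,"roll":0,"jaw":1}])

```text
clock: 28.63
eef_pos: [0.458, -0.2193, 0.0763]
tool_rot: [0.688, 0.725, 0.004, 0.004]
force: [15.0, 4.6, -4.0]
gripper_width: 0.0114
```

Shut stop reached: travel was 156 mm and the force rose without motion. Releasing and backing off.

Emit:
servo_tool(series=[{"x":0.3,"y":0.02,"z":0,"roll":0,"jaw":1},{"x":0.3,"y":0.02,"z":0,"roll":0,"jaw":0.5},{"x":0.3,"y":0.02,"z":0,"roll":0,"jaw":0.4},{"x":0.3,"y":0.02,"z":0,"roll":0,"jaw":0.4},{"x":0.3,"y":0.02,"z":0,"roll":0,"jaw":0.4},{"x":0.3,"y":0.02,"z":3,"roll":0,"jaw":0.4},{"x":0.3,"y":0.02,"z":7,"roll":0,"jaw":0.4},{"x":0.3,"y":0.02,"z":10,"roll":0,"jaw":0.4},{"x":-3,"y":-3,"z":12,"roll":0,"jaw":0.3},{"x":-6,"y":-6,"z":12,"roll":0,"jaw":0.3},{"x":-8,"y":-10,"z":12,"roll":0,"jaw":0.3},{"x":-10,"y":-14,"z":12,"roll":0,"jaw":0.3}])

```text
clock: 29.63
eef_pos: [0.3571, -0.3478, 0.1966]
tool_rot: [0.687, 0.726, -0.0, 0.0]
force: [1.5, -0.6, -0.2]
gripper_width: 0.0641
```

Emit:
servo_tool(series=[{"x":-2,"y":-4,"z":0,"roll":0,"jaw":0.3},{"x":-4,"y":-8,"z":0,"roll":0,"jaw":0.3},{"x":-4,"y":-8,"z":0,"roll":0,"jaw":0.3},{"x":-4,"y":-8,"z":0,"roll":0,"jaw":0.3}])

```text
clock: 29.97
eef_pos: [0.3172, -0.4289, 0.1953]
tool_rot: [0.689, 0.725, 0.0, -0.001]
force: [1.2, 0.1, 0.5]
gripper_width: 0.0637
```

```bash
python3 - <<'E'
from st import *
st(); pic('e1t','top');pic('e1','side',(270,480,280,560),2.8)
r=env.pinpoint('top','cover_grip')[0]; print(r['score'],back('top',r['at'],.09)); st()
for q in('paste_jar','solder_reel'):
    print(q,[(round(r['score'],2),np.round(back('top',r['at'],0),3)) for r in env.pinpoint('top',q)[:2]])
E
```

```text
29.97 [ 317.2 -428.9  195.3] J 2.87 w 63.7 F [1.2 0.1 0.5] q6 -58.0
0.89 [ 0.45423967 -0.21321489  0.09      ]
30.12 [ 319.2 -425.9  195.6] J 3.15 w 63.9 F [ 0.6 -0.7 -0.5] q6 -58.0
paste_jar [(0.66, array([0.434, 0.223, 0.   ]))]
solder_reel [(0.66, array([0.572, 0.335, 0.   ]))]
```

View pics/e1t.png

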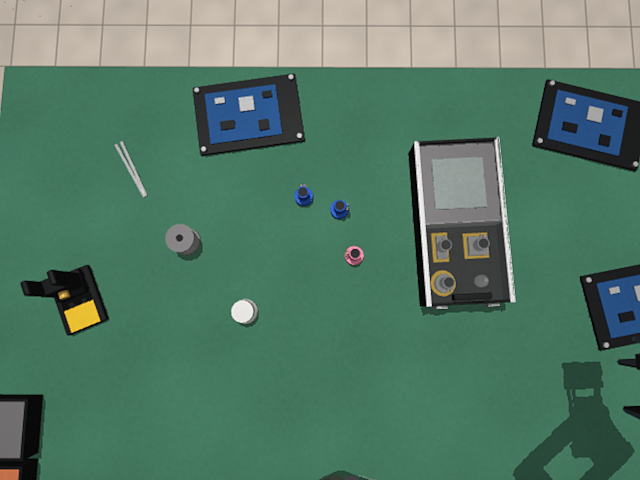

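View pics/e1.png

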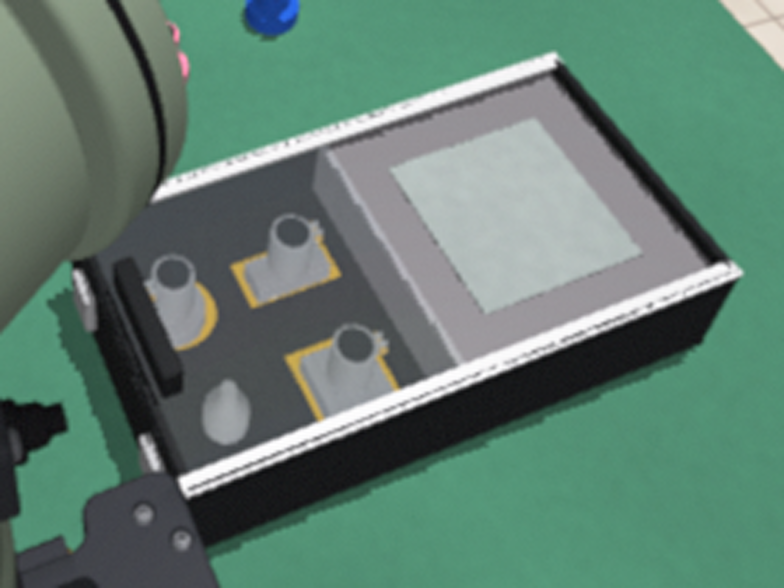

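```bash
python3 - <<'E'
from st import *
im=env.capture('top').astype(float)
for x0 in (457.9,459.9,463.9):
    print(x0,[proj('top',((x0+d)/1000,-.2175,.09)).round(1) for d in(-6,6)])
g=im[280:312,462:482].mean(2)
print(np.c_[np.arange(280,312),g.mean(1).round(0)][::1].astype(int).tolist())
E
```

```text
457.9 [array([299.2, 473.6]), array([292.6, 473.4])]
459.9 [array([298.1, 473.5]), array([291.5, 473.3])]
463.9 [array([295.9, 473.5]), array([289.3, 473.2])]
[[280, 78], [281, 78], [282, 78], [283, 77], [284, 75], [285, 74], [286, 70], [287, 63], [288, 61], [289, 61], [290, 62], [291, 63], [292, 59], [293, 42], [294, 35], [295, 39], [296, 39], [297, 38], [298, 34], [299, 38], [300, 48], [301, 32], [302, 22], [303, 33], [304, 49], [305, 60], [306, 58], [307, 57], [308, 57], [309, 56], [310, 54], [311, 68]]
```

The bar spans rows 292.7 to 299.5, which matches the shut projection (292.6 to 299.2). Handing in.

```bash
python3 - <<'E'
from h import *
print(env.finish_job())
E
```

```text
the job is handed in; nothing more can be done
None
```

The job is done and handed in at about 30 s of the 115 s allowed. I slid the cover back to its stop, set the square, oblong and round steel nozzles upright in their own wells, and slid the cover shut to its stop.

- **Seating:** each nozzle touched down at the height expected for the well floor, with about 6 to 11 N, and was released there. The pictures through the shut cover show all three standing in their matching wells.
- **Cover:** force rose to 15 N at both stops without further motion, and the travel between them was 156 mm. After I let go, the grip bar's edges in the top picture matched the shut position to within about half a pixel.
- **Left alone:** the arm never touched the paste jar, the solder reel or the blue and pink nozzles. They look unmoved in the last top picture, and the gripper ended clear of everything.
- **Disagreements:**
  - The `pinpoint` network put the shut grip point about 4 mm short of the gripper's own reading. It also read the jar and reel 5 to 8 mm off its first reading in y.
  - The outline fits from the two cameras disagreed on the round nozzle's lug angle. I went by the picture and gripped it without trouble.

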